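Close and latch the deck logger housing

ROBOT

A 6-joint arm with a two-finger parallel gripper is mounted at the origin on a cart in front of the work surface, level with it; the furniture and walls round the work are solid. World frame = base frame: x ahead of the robot, y to its left, z up, the work surface at z = 0. Lengths are in mm, angles in rad, forces in N, time in s.
With the tool pointing down it reaches from about 350 to 975 mm from the base axis. Payload 7.1 kg.
Tool frame: the origin (TCP) lies between the finger pads; the fingertips stand 8 mm ahead of it and the grasp point (between the pads) lies 11 mm behind it; x points along the fingers, y is the direction in which the jaws open and shut, and the axes are right-handed (so a half turn about x gives the same grasp; the last joint's range is limited). The gripper opens to 88 mm and grips with 3 to 60 N. Pads are 20 mm wide; open, the fingers measure 115 mm over their backs; the gripper's body (75 mm by 178 mm) begins 61 mm behind the grasp point.
Start: joints at [1.261, 0.423, 1.63, -0, 1.089, -0.019], TCP at [179.167, 598.752, 230.675] pointing down, gripper open.
Joint ranges: [-3, 3], [-0.9, 2.11], [0.09, 2.58], [-1.31, 4.45], [0.11, 2.69], [-2.54, 2.54]. Speed limits (rad/s): [2.39, 2.39, 3.01, 3.14, 3.14, 3.14].

INTERFACE

Orientations are given as a rotation vector (axis times angle).
In Python, from workcell import ctrl gives the robot as it stands.
- The arm moves only by the tool apply_moves, never from a script. Its argument "increments" is a list of rows, each an object with "gripper": the opening in per cent of the stroke, from 0 (shut) to 100 (fully open); "delta_pos": the shift along the tool's x, y, z in cm, a list of three; "dr": the turn, a rotation vector about the tool's x, y, z in rad, a list of three. In form: [{"gripper": gripper, "delta_pos": [dx, dy, dz], "dr": [ax, ay, az]}, ...]. A call has exactly 5 rows; each row shifts and turns the commanded pose from where the row before left it, along the tool's axes as they then stand; what a row does not reach is not made up. A row lasts 1/12 s, in which the tool goes at most 41.7 mm and 7.16 degrees, less where a joint would pass 70% of its speed; a pose out of reach is approached as far as the arm can. A call with a gripper value outside its range is refused whole. The fingers move at their own pace and stop on an object; the grip force is fixed at half the most. Time passes only in rows, so rows that do not move let the fingers close, or fill a call up. It gives the time, the measured TCP pose, the force and the opening at its end, in the units of the state.
- ctrl.get_obs(): the state, without advancing time (a new reading comes with each control period).
- ctrl.get_image(name): name is "side" or "top" or "wrist"; returns a dict with "img" (480x640x3 uint8, red, green, blue), "range_z" (480x640 float32, mm along the optical axis (not along the pixel's ray), 0 where there is no reading), "mtx" (3x3 intrinsics, pixels), "rvec" (rotation vector, rad) and "tvec" (3), from world to camera coordinates, as OpenCV has them. Camera axes: x right, y down, z forward; pixel columns grow to the right and rows downward; lengths in mm; the calibration is good to about 2 mm. The wrist camera is an equidistant fisheye: a pixel r from the principal point sees the ray r / f radians off the axis. A picture is of the moment at which its call begins.
- ctrl.close_job(): hands the job in, once; it reports no verdict.
The state is a dict: "t": time; "qpos": joint angles; "qvel": joint speeds; "joint_torque": joint torques, N m; "ee_pos": TCP position; "orientation": TCP orientation; "ft_force": force on the tool from outside, world axes, zero at the start; "moment": the same for the moment, N m; "width": finger opening in mm.
Only numpy, scipy, OpenCV 4.12 (cv2) and the standard library are available. Lean on these libraries where they do the work, as an engineer would, in place of code of your own. Each camera call takes 0.05 s, during which the arm holds its last target. There are 200 camera calls.

TASK

Make the grey logger housing splash-proof for use on deck: swing its drop-down front door up until you feel it bear lightly on the rubber seal (do not crush the seal by hand), hook the wire loop of the draw latch over the keeper on the door's top edge, then press the latch lever down flat, past centre, so that it draws the door home and stays shut. Use gentle, felt force on door, loop and lever, and leave the other things on the bench where they are.

Things in the scene. Friction and masses are not known exactly. Their poses are not given: they have to be found in the camera images.
- logger_housing: Grey box, 130 (own x) x 160 (y) x 112 mm high, fixed; origin: centre of its underside, z up; its open front (own -x, 'forward' below) faces the robot. Door, lever and loop all swing in its own x-z plane. The draw latch is on its top at the front: a base plate 30 mm wide, 6 mm high, all parts within 22 mm of y = 0; beside it the top is bare at z = 112 mm.
- door (a joint): Front door, 160 mm wide, 14 thick; hinge axis along the housing's y at its (x, z) = (-73, 14) mm. 0 = home (front face at x = -80, top edge at z = 112 mm); positive tips it forward and down; it stays where left. It meets the rubber seal somewhere in 0.02 to 0.07 rad (seals differ: feel for it); from there the seal resists with 13 N per mm at the top edge: only the latch can bring it home.
- door_front (a point): Point on the front face of the door, 45 mm to the +y side of its middle, 14 mm below its top edge, on the solid frame: a good place to push.
- keeper_seat (a point): Where the centre of the loop's bar belongs in the keeper on the door's top edge (under load up to 1 mm higher); door's axes. The keeper is a hook 24 mm wide, open forward: tongue face 2.5 mm behind the seat, lip underside 3 and top 6.5 mm above, lip end 1.5 mm forward, flat ledge 4 mm below, reaching 13 mm forward. The bar comes down on the ledge 6 to 12 mm forward, then slides back to the tongue.
- latch_lever (a joint): Latch lever, steel, 62 x 24 mm, red grip at its end. 0 = flat on a rigid stop, pointing to the housing's back (+x), top face 137 mm above the bench; pi/2 = upright; positive raises it and leans it forward; it stays where left. With the loop hooked, above 0.19 rad it must be pressed with 2 to 10 N at the grip and springs back; below that it is past centre and stays down.
- lever_pivot (a point): The lever's hinge, at housing (x, z) = (-29, 130) mm; the hinge axis is parallel to the housing's y. Fixed to the housing.
- lever_end (a point): Middle of the pressing face of the red grip, 52 mm from the lever's hinge along the lever and 6.5 mm to its upper side (upper when it lies flat; the side that faces the front when it stands up).
- loop_pivot (a point): The loop's hinge on the lever, 16 mm from the lever's hinge (at lever angle 0: 16 mm behind it and 1 mm lower); it turns with the lever. The loop swings freely enough to be led, but stays where it is left.
- loop_bar (a point): Centre of the cross bar of the wire loop, a U of 5 mm round steel wire: two straight sides, 38 mm between centres along the housing's y, 63 mm from loop_pivot to the bar, the lever between them. Each side carries a round brass adjuster, 10 mm thick, 45 mm from loop_pivot: 48 mm over both. Taken across these from above, the loop can be led (3 N), turning and creeping a little in the fingers.
- marker_pen: Bystander to be left alone: white marker pen with a black cap, 16 x 134 x 19 mm, lying on the bench; origin at the centre of its underside.
- hexkeys: Bystander to be left alone: green folding hex key set, 36 x 88 x 24 mm, lying on the bench; origin at the centre of its underside.
- vent_disc: Bystander to be left alone: white round vent filter, 60 mm across, 25 mm high, lying flat; origin at the centre of its underside.
- grease: Bystander to be left alone: white grease pot with a red lid, 61 mm across, 58 mm high, upright; origin at the centre of its underside.

How it is judged (in metres and radians):
On the way, in this order (a step that is already met when the one before it is completed fails the run):
1. the door is swung up until it bears on the seal of the housing (value of joint door below 0.085 rad and contact force between door and logger_housing above 0.4 N), for 0.2 s.
2. the loop's bar is hooked behind the keeper's lip, the door still at its seal (x of loop_bar in the frame of keeper_seat between -0.0035 and 0.002 m and z of loop_bar in the frame of keeper_seat between -0.005 and 0.003 m and value of joint door below 0.085 rad), for 0.2 s.
At the end, for the whole second after the job is handed in: The loop's bar sits in the keeper under its lip (centre within 3.5 mm in front of the seat, 3 mm above and 5 mm below it), the lever lies flat past centre (under 0.05 rad), the door is home (under 0.018 rad) and all is at rest (x of loop_bar in the frame of keeper_seat between -0.0035 and 0.002 m and z of loop_bar in the frame of keeper_seat between -0.005 and 0.003 m and value of joint latch_lever below 0.05 rad and value of joint door below 0.018 rad and velocity of joint latch_lever between -0.05 and 0.05 rad/s and velocity of joint door below 0.05 rad/s); the robot touches nothing.
It fails at once if the door is pushed with more than 15 N (seal crushed by hand) (contact force between the fingers and door above 15 N).
It fails at once if the lever is pressed with more than 35 N once it is down (under 0.1 rad) (contact force between the fingers and latch_lever above 35 N and value of joint latch_lever below 0.1 rad).
It fails at once if the wire loop is forced against the door or keeper with more than 25 N while the lever still stands up (contact force between latch_loop and door above 25 N and value of joint latch_lever above 1.3 rad).
It fails at once if another thing on the bench is moved by more than 3 cm (distance of any of marker_pen, hexkeys, vent_disc, grease from where it was at the start of the episode above 0.03 m).
It also fails if it takes over 72 s, if anything falls off the work surface, if the arm or the gripper's body presses on something with over 40 N, if the wrist force passes 120 N, or if a joint passes its speed limit or range.

## Working session

There is one attempt and no reset: what is moved stays moved. The work goes in short steps, Python scripts to look and compute and a tool call to move; the robot and the scene stay as the last step left them, time stands still between calls to the robot, and variables do not carry over. Pictures are saved under pics/ and viewed, about 8 in all and at most 12, crops included, and the job is handed in when it is done.

Besides the shell and the picture viewer there is one more tool, called after "Emit:" by a JSON object that holds its "fn" and its "kwargs". apply_moves: Moves the arm, as the interface text tells. Its arguments: {"type":"object","properties":{"increments":{"type":"array","items":{"type":"object","properties":{"gripper":{"type":"number"},"delta_pos":{"type":"array","items":{"type":"number"}},"dr":{"type":"array","items":{"type":"number"}}}}}},"required":["increments"]}

```bash
mkdir -p pics; cat > h.py <<'E'
import numpy as np, cv2
from scipy.spatial.transform import Rotation as R
from workcell import ctrl
def cam(n):
    d=ctrl.get_image(n); d['R']=cv2.Rodrigues(np.array(d['rvec'],float))[0]; d['t']=np.array(d['tvec'],float).ravel(); return d
def cloud(d):
    z=d['range_z']; K=d['mtx']; v,u=np.mgrid[:480,:640]
    P=np.stack([(u-K[0,2])/K[0,0]*z,(v-K[1,2])/K[1,1]*z,z],-1)
    W=(P-d['t'])@d['R']; W[z==0]=np.nan; return W
def save(d,n,crop=None,s=1):
    im=d['img'][...,::-1]
    if crop: im=im[crop[1]:crop[3],crop[0]:crop[2]]
    cv2.imwrite('pics/'+n,cv2.resize(im,None,fx=s,fy=s))
def st():
    o=ctrl.get_obs(); print({k:np.round(o[k],3).tolist() for k in ('t','qpos','ee_pos','orientation','ft_force','width')}); return o
E
python3 - <<'E'
from h import *
a=cam('top');b=cam('side')
cv2.imwrite('pics/1.png',np.vstack([cv2.resize(x['img'][...,::-1],(400,300)) for x in (a,b)]) if 0 else np.hstack([cv2.resize(x['img'][...,::-1],(400,300)) for x in (a,b)]))
np.savez('c.npz',ta=cloud(a),sb=cloud(b),ia=a['img'],ib=b['img'])
save(a,'top.png');save(b,'side.png')
for x in (a,b): print(x['mtx'].tolist(),(-x['R'].T@x['t']).round(),x['R'].round(2).tolist())
o=st(); print(R.from_rotvec(o['orientation']).as_matrix().round(3))
E
```

```text
[[536.3091836513771, 0.0, 327.0285716616582], [0.0, 536.3091836513771, 232.15579448735735], [0.0, 0.0, 1.0]] [ 413.   -7. 1232.] [[0.01, -1.0, 0.02], [-0.99, -0.02, -0.16], [0.16, -0.02, -0.99]]
[[510.2514039619087, 0.0, 323.30011458475224], [0.0, 510.2514039619087, 226.96221099222902], [0.0, 0.0, 1.0]] [669. 936. 954.] [[-1.0, 0.09, -0.01], [0.07, 0.66, -0.75], [-0.07, -0.74, -0.66]]
{'t': 0.1, 'qpos': [1.261, 0.424, 1.631, 0.0, 1.089, -0.019], 'ee_pos': [179.034, 598.314, 229.994], 'orientation': [0.227, 1.559, -0.229], 'ft_force': [0.474, 0.299, 0.569], 'width': 88.417}
[[-0.     0.287  0.958]
 [-0.001  0.958 -0.287]
 [-1.    -0.001 -0.   ]]
```

View pics/top.png

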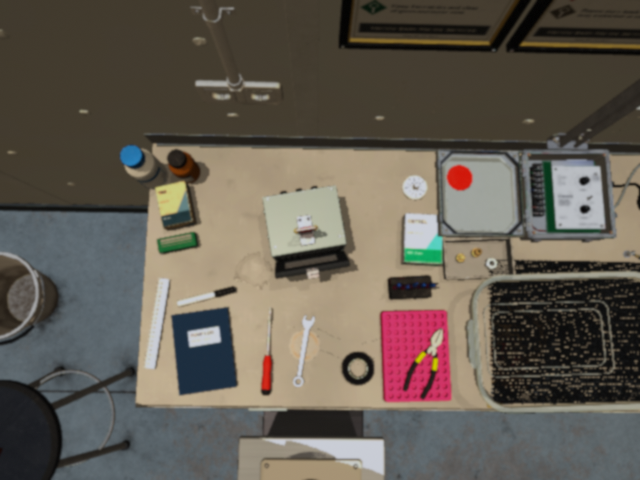

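View pics/side.png

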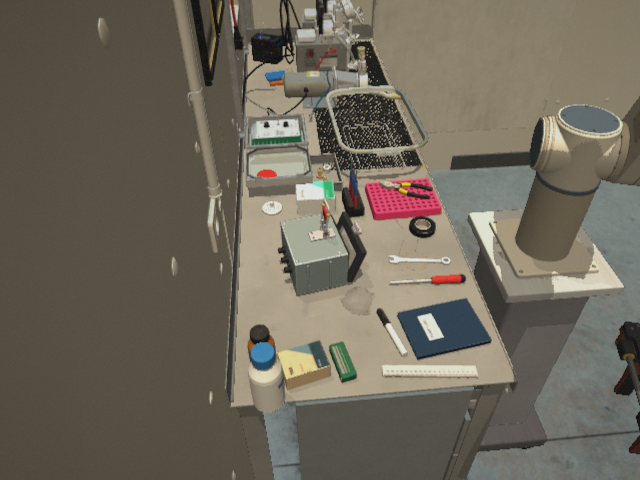

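Top view: housing lid spans about px (265-347, 187-260), with the door half-tipped in front at (275-350, 250-275) and the latch at (305, 230). The side view shows the lever upright and the door about 0.3–0.4 rad open. Next I fit the pose from the depth.

```bash
python3 - <<'E'
from h import *
c=np.load('c.npz')
for k in ('ta','sb'):
    W=c[k]; m=(abs(W[...,2]-112)<5)&(W[...,0]>400)&(W[...,0]<800)&(abs(W[...,1]-40)<150)
    m=cv2.morphologyEx(m.astype(np.uint8),cv2.MORPH_OPEN,np.ones((3,3)))
    n,l,s,_=cv2.connectedComponentsWithStats(m); i=1+np.argmax(s[1:,4]); P=W[l==i]
    r=cv2.minAreaRect(P[:,:2].astype(np.float32)); print(k,len(P),P[:,2].mean(),r)
b=cam('side'); save(b,'s2.png',(260,180,400,310),5)
a=cam('top'); save(a,'t2.png',(250,170,370,290),5)
E
```

```text
ta 4012 111.86452591369239 ((612.1099853515625, 23.760887145996094), (135.09429931640625, 159.9646759033203), 10.646885871887207)
sb 2131 112.00655744935663 ((610.6543579101562, 22.42932891845703), (134.5159454345703, 165.4874267578125), 10.444833755493164)
```

View pics/s2.png

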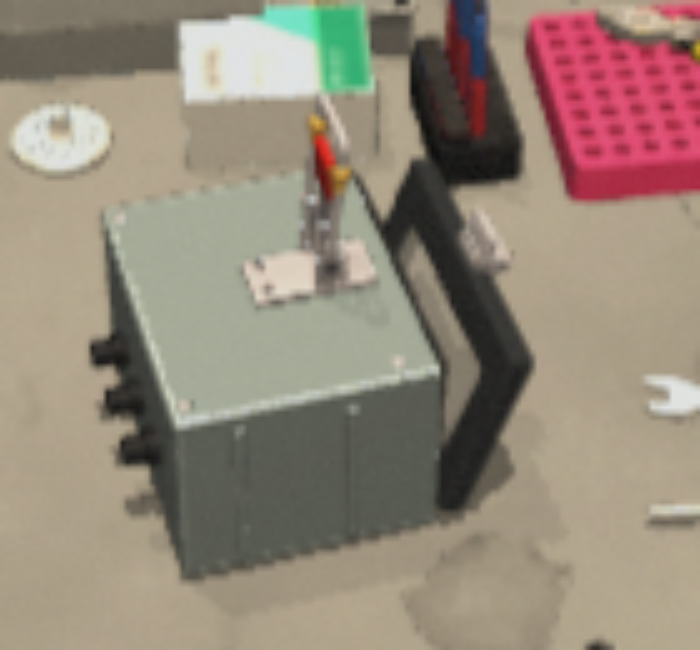

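```bash
cat >> h.py <<'E'
YAW=np.radians(10.55); C=np.array([611.4,23.,0])
H=R.from_euler('z',YAW).as_matrix()
def toH(W): return (W-C)@H
def toW(p): return np.array(p)@H.T+C
E
python3 - <<'E'
from h import *
c=np.load('c.npz')
for k in ('ta','sb'):
    W=c[k]; h=toH(W); I=c['i'+k[1]].astype(int)
    m=(h[...,2]>112)&(abs(h[...,1])<35)&(h[...,0]<20)&(h[...,0]>-160)&(h[...,2]<260)
    for v,u in np.argwhere(m)[::2 if k=='sb' else 1]: print(k,u,v,h[v,u].round().astype(int),I[v,u]) if h[v,u,2]>135 else 0
    m=(h[...,2]>20)&(h[...,0]<-68)&(h[...,0]>-170)&(abs(h[...,1])<85)
    P=h[m]; 
    for z in range(20,120,10):
        q=P[(abs(P[:,2]-z)<5)]; print(k,z,len(q),np.percentile(q[:,0],[2,20,50,80,98]).round() if len(q) else '')
    for y in (-75,-70,70,75):
        q=P[abs(P[:,1]-y)<3]; print(y,q[np.argsort(-q[:,2])[:4]].round().tolist())
    print(P[:,1].min(),P[:,1].max())
E
```

```text
ta 315 225 [-24 -18 192] [172 160 122]
ta 314 226 [-26 -16 193] [172 155 125]
ta 315 226 [-29 -17 212] [165 147 108]
ta 316 226 [-29 -20 205] [158 142 101]
ta 317 226 [-27 -22 192] [161 151 119]
ta 305 227 [-25   2 194] [188 160 155]
ta 306 227 [-25   0 193] [184 159 152]
ta 307 227 [-25  -2 190] [184 159 154]
ta 308 227 [-26  -4 191] [186 158 155]
ta 309 227 [-30  -6 212] [186 159 157]
ta 310 227 [-30  -8 210] [186 164 158]
ta 311 227 [-30 -10 213] [183 168 157]
ta 312 227 [-31 -11 212] [180 166 151]
ta 313 227 [-31 -13 214] [176 160 142]
ta 314 227 [-31 -15 214] [170 151 129]
ta 315 227 [-31 -17 211] [156 135 108]
ta 316 227 [-31 -19 208] [142 121  89]
ta 317 227 [-29 -21 194] [147 134 104]
ta 300 228 [-25  12 189] [184 168 164]
ta 301 228 [-25  10 190] [184 161 158]
ta 302 228 [-28   8 207] [186 159 157]
ta 303 228 [-29   6 207] [187 158 157]
ta 304 228 [-30   4 212] [187 161 156]
ta 305 228 [-30   2 209] [184 162 152]
ta 306 228 [-30   0 209] [182 162 150]
ta 307 228 [-30  -2 209] [180 160 152]
ta 308 228 [-31  -4 211] [178 160 155]
ta 309 228 [-31  -5 208] [174 155 153]
ta 310 2
[... 9228 characters left out ...]

sb 50 49 [-91. -84. -80. -77. -75.]
sb 60 82 [-92. -87. -85. -83. -79.]
sb 70 134 [-95. -90. -88. -86. -83.]
sb 80 100 [-99. -92. -91. -89. -85.]
sb 90 122 [-103.  -94.  -92.  -91.  -89.]
sb 100 178 [-110. -105.  -96.  -94.  -91.]
sb 110 213 [-119. -106. -102.  -98.  -96.]
-75 [[-100.0, -77.0, 108.0], [-104.0, -73.0, 107.0], [-107.0, -72.0, 107.0], [-102.0, -75.0, 106.0]]
-70 [[-98.0, -71.0, 110.0], [-68.0, -69.0, 108.0], [-98.0, -70.0, 107.0], [-104.0, -73.0, 107.0]]
70 [[-103.0, 72.0, 109.0], [-104.0, 68.0, 108.0], [-102.0, 68.0, 108.0], [-99.0, 70.0, 108.0]]
75 [[-98.0, 78.0, 112.0], [-100.0, 73.0, 111.0], [-102.0, 76.0, 109.0], [-103.0, 72.0, 109.0]]
-80.58390443818504 84.01034053605846
```

```bash
cat >> h.py <<'E'
def go(p,tilt=0.):  # delta (cm, current tool axes) to housing-frame TCP p; also rotvec (tool) to aligned, fingers tilted toward +xh by tilt
    o=ctrl.get_obs(); T=R.from_rotvec(o['orientation']).as_matrix()
    d=T.T@(toW(p)-o['ee_pos'])/10
    G=H@np.array([[0,0,1.],[0,1,0],[-1,0,0]])@R.from_euler('y',-tilt).as_matrix()
    print('t',o['t'],'H',toH(np.array(o['ee_pos'])).round(2),'d_cm',d.round(3),'dr',R.from_matrix(T.T@G).as_rotvec().round(4),'F(H)',(np.array(o['ft_force'])@H).round(2),'w',round(o['width'],1))
E
python3 - <<'E'
from h import *
print(toW([-135,45,200])); go([-135,45,200])
E
```

```text
[470.44289929  42.52167407 200.        ]
t 0.2 H [-319.68  644.87  230.2 ] d_cm [  3.062 -44.901  43.854] dr [-4.749e-01 -3.000e-04  9.000e-04] F(H) [-0.17 -0.02  0.13] w 87.5
```

Emit:
{"fn": "apply_moves", "kwargs": {"increments": [{"gripper":0,"delta_pos":[0,0,0],"dr":[-0.119,0,0]},{"gripper":0,"delta_pos":[0,0,0],"dr":[-0.119,0,0]},{"gripper":0,"delta_pos":[0,0,0],"dr":[-0.119,0,0]},{"gripper":0,"delta_pos":[0,0,0],"dr":[-0.118,0,0]},{"gripper":0,"delta_pos":[0,0,0],"dr":[0,0,0]}]}}

```text
t: 0.62
ee_pos: [179.1, 598.6, 230.4]
orientation: [-0.148, 1.566, 0.148]
ft_force: [-1.8, 0.2, -0.4]
width: 58.1
```

```bash
python3 -c "
from h import *
go([-135,45,200]);go([-135,45,92])"
```

```text
t 0.6167 H [-319.59  645.01  230.44] d_cm [  3.067 -60.078  18.202] dr [ 0.0043 -0.0002  0.0005] F(H) [-1.71  0.49 -0.44] w 58.1
t 0.6167 H [-319.59  645.01  230.44] d_cm [ 13.867 -60.073  18.204] dr [ 0.0043 -0.0002  0.0005] F(H) [-1.71  0.49 -0.44] w 58.1
```

Emit:
{"fn": "apply_moves", "kwargs": {"increments": [{"gripper":0,"delta_pos":[0,-3.9,1.18],"dr":[0,0,0]},{"gripper":0,"delta_pos":[0,-3.9,1.18],"dr":[0,0,0]},{"gripper":0,"delta_pos":[0,-3.9,1.18],"dr":[0,0,0]},{"gripper":0,"delta_pos":[0,-3.9,1.18],"dr":[0,0,0]},{"gripper":0,"delta_pos":[0,-3.9,1.18],"dr":[0,0,0]}]}}

```text
t: 1.03
ee_pos: [273.2, 416.1, 230.6]
orientation: [-0.142, 1.566, 0.142]
ft_force: [0.6, -0.1, 0.3]
width: 24.6
```

Emit:
{"fn": "apply_moves", "kwargs": {"increments": [{"gripper":0,"delta_pos":[0,-3.9,1.18],"dr":[0,0,0]},{"gripper":0,"delta_pos":[0,-3.9,1.18],"dr":[0,0,0]},{"gripper":0,"delta_pos":[0,-3.9,1.18],"dr":[0,0,0]},{"gripper":0,"delta_pos":[0,-3.9,1.18],"dr":[0,0,0]},{"gripper":0,"delta_pos":[0,-3.9,1.18],"dr":[0,0,0]}]}}

```text
t: 1.45
ee_pos: [367.1, 235.2, 230.9]
orientation: [-0.141, 1.566, 0.142]
ft_force: [0.9, 0.2, -0.6]
width: 0.5
```

Emit:
{"fn": "apply_moves", "kwargs": {"increments": [{"gripper":0,"delta_pos":[0,-3.9,1.18],"dr":[0,0,0]},{"gripper":0,"delta_pos":[0,-3.9,1.18],"dr":[0,0,0]},{"gripper":0,"delta_pos":[0,-3.9,1.18],"dr":[0,0,0]},{"gripper":0,"delta_pos":[0,-3.9,1.18],"dr":[0,0,0]},{"gripper":0,"delta_pos":[0,0,0],"dr":[0,0,0]}]}}

```text
t: 1.87
ee_pos: [444.5, 87.2, 231.1]
orientation: [-0.138, 1.564, 0.136]
ft_force: [-0.1, 0.2, 0.1]
width: 0.5
```

```bash
python3 -c "
from h import *
go([-135,45,92])
d=cam('wrist');save(d,'w1.png');print(d['mtx'].round(1).tolist(),(-d['R'].T@d['t']).round(1),d['R'].round(3).tolist())"
```

```text
t 1.8667 H [-152.36   93.65  231.11] d_cm [13.922 -4.826  1.753] dr [-0.0095  0.0021  0.0016] F(H) [-0.09  0.2   0.15] w 0.5
[[371.6, 0.0, 321.5], [0.0, 371.6, 238.7], [0.0, 0.0, 1.0]] [366.1  72.8 384. ] [[-0.174, 0.985, -0.001], [0.942, 0.167, 0.29], [0.286, 0.049, -0.957]]
```

View pics/w1.png

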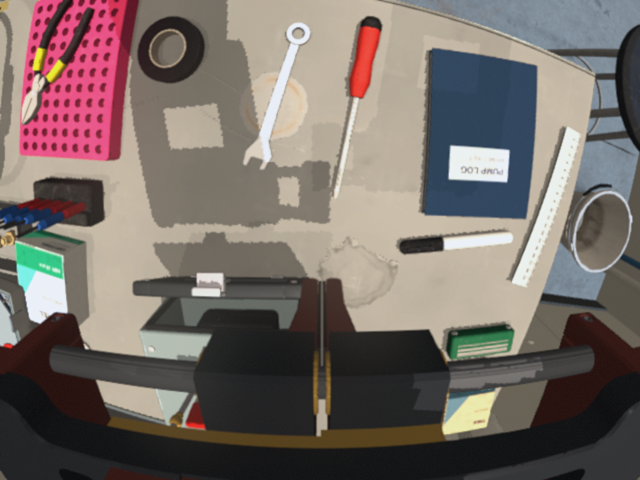

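Wrist view: the door top bar with its keeper sits at about px (135-300, 288), (210, 283), and the path in front of the door is clear. Descending in front of the door.

Emit:
{"fn": "apply_moves", "kwargs": {"increments": [{"gripper":0,"delta_pos":[2,-2.4,0.8],"dr":[-0.0095,0.002,0.0016]},{"gripper":0,"delta_pos":[2.5,-2.4,0.9],"dr":[0,0,0]},{"gripper":0,"delta_pos":[3.1,0,0],"dr":[0,0,0]},{"gripper":0,"delta_pos":[3.1,0,0],"dr":[0,0,0]},{"gripper":0,"delta_pos":[3.1,0,0],"dr":[0,0,0]}]}}

```text
t: 2.33
ee_pos: [466.9, 49.2, 91.6]
orientation: [-0.149, 1.567, 0.151]
ft_force: [0.4, 0.5, -0.7]
width: 0.2
```

Emit:
{"fn": "apply_moves", "kwargs": {"increments": [{"gripper":0,"delta_pos":[0,0,0.3],"dr":[0,0,0]},{"gripper":0,"delta_pos":[0,0,0.3],"dr":[0,0,0]},{"gripper":0,"delta_pos":[0,0,0.3],"dr":[0,0,0]},{"gripper":0,"delta_pos":[0,0,0.3],"dr":[0,0,0]},{"gripper":0,"delta_pos":[0,0,0.3],"dr":[0,0,0]}]}}

```text
t: 2.75
ee_pos: [483.4, 51.9, 94.5]
orientation: [-0.151, 1.564, 0.153]
ft_force: [0.1, 0.5, -0.2]
width: 0.7
```

```bash
python3 -c "
from h import *
go([-105,45,92])"
```

```text
t 2.75 H [-120.51   51.81   94.48] d_cm [ 0.25  -0.696  1.544] dr [ 0.0097  0.0016 -0.0012] F(H) [ 0.17  0.43 -0.22] w 0.7
```

Emit:
{"fn": "apply_moves", "kwargs": {"increments": [{"gripper":0,"delta_pos":[0,-0.2,0.2],"dr":[0.01,0,0]},{"gripper":0,"delta_pos":[0,-0.2,0.2],"dr":[0,0,0]},{"gripper":0,"delta_pos":[0,-0.1,0.2],"dr":[0,0,0]},{"gripper":0,"delta_pos":[0,0,0.2],"dr":[0,0,0]},{"gripper":0,"delta_pos":[0,0,0.2],"dr":[0,0,0]}]}}

```text
t: 3.17
ee_pos: [492.5, 48.0, 92.7]
orientation: [-0.143, 1.568, 0.145]
ft_force: [-2.9, -1.3, 2.1]
width: 0.4
```

```bash
python3 -c "
from h import *
go([-97,45,92])
W=cam('side');h=toH(cloud(W));m=(abs(h[...,1])<85)&(h[...,2]>85)&(h[...,0]<-68)&(h[...,0]>-130);P=h[m]
for z in (90,100,108): q=P[abs(P[:,2]-z)<3];print(z,len(q),np.percentile(q[:,0],[10,50,90]).round(1))"
```

```text
t 3.1667 H [-112.32   46.35   92.69] d_cm [ 0.065 -0.134  1.533] dr [-0.0007 -0.0023 -0.0014] F(H) [-3.11 -0.74  2.13] w 0.4
90 73 [-110.5  -85.7  -84.2]
100 73 [-93.9 -87.9 -86.3]
108 224 [-102.2  -94.7  -89.4]
```

Emit:
{"fn": "apply_moves", "kwargs": {"increments": [{"gripper":0,"delta_pos":[0,0,0.22],"dr":[0,0,0]},{"gripper":0,"delta_pos":[0,0,0.22],"dr":[0,0,0]},{"gripper":0,"delta_pos":[0,0,0.22],"dr":[0,0,0]},{"gripper":0,"delta_pos":[0,0,0.22],"dr":[0,0,0]},{"gripper":0,"delta_pos":[0,0,0.22],"dr":[0,0,0]}]}}

```text
t: 3.63
ee_pos: [503.7, 50.3, 92.6]
orientation: [-0.143, 1.568, 0.145]
ft_force: [-2.9, 0.2, 2.3]
width: 0.5
```

Emit:
{"fn": "apply_moves", "kwargs": {"increments": [{"gripper":0,"delta_pos":[0,0,0.04],"dr":[0,0,0]},{"gripper":0,"delta_pos":[0,0,0.04],"dr":[0,0,0]},{"gripper":0,"delta_pos":[0,0,0.04],"dr":[0,0,0]},{"gripper":0,"delta_pos":[0,0,0.04],"dr":[0,0,0]},{"gripper":0,"delta_pos":[0,0,0.04],"dr":[0,0,0]}]}}

```text
t: 4.05
ee_pos: [505.2, 50.6, 92.6]
orientation: [-0.143, 1.568, 0.145]
ft_force: [-1.8, 0.0, 1.5]
width: 0.2
```

```bash
python3 -c "
from h import *
go([-97,45,92])"
```

```text
t 4.05 H [-99.31  46.58  92.55] d_cm [ 0.054 -0.158  0.231] dr [-0.0004 -0.0021 -0.0016] F(H) [-1.77  0.34  1.47] w 0.2
```

Emit:
{"fn": "apply_moves", "kwargs": {"increments": [{"gripper":0,"delta_pos":[0,0,0.05],"dr":[0,0,0]},{"gripper":0,"delta_pos":[0,0,0.05],"dr":[0,0,0]},{"gripper":0,"delta_pos":[0,0,0.05],"dr":[0,0,0]},{"gripper":0,"delta_pos":[0,0,0.04],"dr":[0,0,0]},{"gripper":0,"delta_pos":[0,0,0],"dr":[0,0,0]}]}}

```text
t: 4.47
ee_pos: [507.3, 51.0, 92.5]
orientation: [-0.143, 1.568, 0.145]
ft_force: [-2.2, -0.4, 1.4]
width: 0.6
```

Emit:
{"fn": "apply_moves", "kwargs": {"increments": [{"gripper":0,"delta_pos":[0,0,0.02],"dr":[0,0,0]},{"gripper":0,"delta_pos":[0,0,0.02],"dr":[0,0,0]},{"gripper":0,"delta_pos":[0,0,0.02],"dr":[0,0,0]},{"gripper":0,"delta_pos":[0,0,0],"dr":[0,0,0]},{"gripper":0,"delta_pos":[0,0,0],"dr":[0,0,0]}]}}

```text
t: 4.88
ee_pos: [507.8, 51.1, 92.5]
orientation: [-0.143, 1.568, 0.145]
ft_force: [-1.7, -0.7, 1.2]
width: 0.4
```

Emit:
{"fn": "apply_moves", "kwargs": {"increments": [{"gripper":0,"delta_pos":[0,0,0.02],"dr":[0,0,0]},{"gripper":0,"delta_pos":[0,0,0.02],"dr":[0,0,0]},{"gripper":0,"delta_pos":[0,0,0.02],"dr":[0,0,0]},{"gripper":0,"delta_pos":[0,0,0.01],"dr":[0,0,0]},{"gripper":0,"delta_pos":[0,0,0],"dr":[0,0,0]}]}}

```text
t: 5.3
ee_pos: [508.5, 51.2, 92.5]
orientation: [-0.143, 1.568, 0.145]
ft_force: [-1.8, -1.2, 1.7]
width: 0.3
```

Emit:
{"fn": "apply_moves", "kwargs": {"increments": [{"gripper":0,"delta_pos":[0,0,0.02],"dr":[0,0,0]},{"gripper":0,"delta_pos":[0,0,0.02],"dr":[0,0,0]},{"gripper":0,"delta_pos":[0,0,0.02],"dr":[0,0,0]},{"gripper":0,"delta_pos":[0,0,0.01],"dr":[0,0,0]},{"gripper":0,"delta_pos":[0,0,0],"dr":[0,0,0]}]}}

```text
t: 5.72
ee_pos: [509.2, 51.4, 92.6]
orientation: [-0.143, 1.568, 0.145]
ft_force: [-2.2, -0.1, 1.5]
width: 0.4
```

Emit:
{"fn": "apply_moves", "kwargs": {"increments": [{"gripper":0,"delta_pos":[0,0,0.02],"dr":[0,0,0]},{"gripper":0,"delta_pos":[0,0,0.02],"dr":[0,0,0]},{"gripper":0,"delta_pos":[0,0,0.02],"dr":[0,0,0]},{"gripper":0,"delta_pos":[0,0,0.01],"dr":[0,0,0]},{"gripper":0,"delta_pos":[0,0,0],"dr":[0,0,0]}]}}

```text
t: 6.13
ee_pos: [509.9, 51.5, 92.5]
orientation: [-0.143, 1.568, 0.145]
ft_force: [-1.5, 0.5, 1.7]
width: 0.5
```

Emit:
{"fn": "apply_moves", "kwargs": {"increments": [{"gripper":0,"delta_pos":[0,0,0.02],"dr":[0,0,0]},{"gripper":0,"delta_pos":[0,0,0.02],"dr":[0,0,0]},{"gripper":0,"delta_pos":[0,0,0.02],"dr":[0,0,0]},{"gripper":0,"delta_pos":[0,0,0.01],"dr":[0,0,0]},{"gripper":0,"delta_pos":[0,0,0],"dr":[0,0,0]}]}}

```text
t: 6.55
ee_pos: [510.5, 51.6, 92.5]
orientation: [-0.143, 1.568, 0.145]
ft_force: [-2.2, -0.8, 1.3]
width: 0.6
```

Emit:
{"fn": "apply_moves", "kwargs": {"increments": [{"gripper":0,"delta_pos":[0,0,0.02],"dr":[0,0,0]},{"gripper":0,"delta_pos":[0,0,0.02],"dr":[0,0,0]},{"gripper":0,"delta_pos":[0,0,0.02],"dr":[0,0,0]},{"gripper":0,"delta_pos":[0,0,0.01],"dr":[0,0,0]},{"gripper":0,"delta_pos":[0,0,0],"dr":[0,0,0]}]}}

```text
t: 6.97
ee_pos: [511.2, 51.7, 92.5]
orientation: [-0.143, 1.568, 0.145]
ft_force: [-1.7, -0.5, 1.2]
width: 0.8
```

Emit:
{"fn": "apply_moves", "kwargs": {"increments": [{"gripper":0,"delta_pos":[0,0,0.02],"dr":[0,0,0]},{"gripper":0,"delta_pos":[0,0,0.02],"dr":[0,0,0]},{"gripper":0,"delta_pos":[0,0,0.02],"dr":[0,0,0]},{"gripper":0,"delta_pos":[0,0,0.01],"dr":[0,0,0]},{"gripper":0,"delta_pos":[0,0,0],"dr":[0,0,0]}]}}

```text
t: 7.38
ee_pos: [511.9, 51.9, 92.5]
orientation: [-0.143, 1.568, 0.145]
ft_force: [-1.3, 0.1, 1.2]
width: 0.2
```

Emit:
{"fn": "apply_moves", "kwargs": {"increments": [{"gripper":0,"delta_pos":[0,0,0.02],"dr":[0,0,0]},{"gripper":0,"delta_pos":[0,0,0.02],"dr":[0,0,0]},{"gripper":0,"delta_pos":[0,0,0.02],"dr":[0,0,0]},{"gripper":0,"delta_pos":[0,0,0.01],"dr":[0,0,0]},{"gripper":0,"delta_pos":[0,0,0],"dr":[0,0,0]}]}}

```text
t: 7.8
ee_pos: [512.6, 52.0, 92.5]
orientation: [-0.143, 1.568, 0.145]
ft_force: [-1.3, -0.6, 2.2]
width: 0.6
```

Emit:
{"fn": "apply_moves", "kwargs": {"increments": [{"gripper":0,"delta_pos":[0,0,0.02],"dr":[0,0,0]},{"gripper":0,"delta_pos":[0,0,0.02],"dr":[0,0,0]},{"gripper":0,"delta_pos":[0,0,0.02],"dr":[0,0,0]},{"gripper":0,"delta_pos":[0,0,0.01],"dr":[0,0,0]},{"gripper":0,"delta_pos":[0,0,0],"dr":[0,0,0]}]}}

```text
t: 8.22
ee_pos: [513.0, 52.1, 92.5]
orientation: [-0.143, 1.569, 0.145]
ft_force: [-3.1, -0.7, 3.3]
width: 0.7
```

Force is rising, so the seal may have been reached. I'll nudge in a little more to confirm.

Emit:
{"fn": "apply_moves", "kwargs": {"increments": [{"gripper":0,"delta_pos":[0,0,0.02],"dr":[0,0,0]},{"gripper":0,"delta_pos":[0,0,0.01],"dr":[0,0,0]},{"gripper":0,"delta_pos":[0,0,0],"dr":[0,0,0]},{"gripper":0,"delta_pos":[0,0,0],"dr":[0,0,0]},{"gripper":0,"delta_pos":[0,0,0],"dr":[0,0,0]}]}}

```text
t: 8.63
ee_pos: [513.2, 52.1, 92.5]
orientation: [-0.143, 1.569, 0.145]
ft_force: [-4.5, -0.9, 3.8]
width: 0.3
```

Emit:
{"fn": "apply_moves", "kwargs": {"increments": [{"gripper":0,"delta_pos":[0,0,-0.1],"dr":[0,0,0]},{"gripper":0,"delta_pos":[0,0,-0.5],"dr":[0,0,0]},{"gripper":30,"delta_pos":[0,0,-1.4],"dr":[0,0,0]},{"gripper":60,"delta_pos":[-4,0,-0.5],"dr":[0,0,0]},{"gripper":80,"delta_pos":[-4,0,0],"dr":[0,0,0]}]}}

```text
t: 9.05
ee_pos: [486.3, 47.2, 171.2]
orientation: [-0.143, 1.574, 0.146]
ft_force: [0.6, -0.8, -0.6]
width: 17.1
```

Emit:
{"fn": "apply_moves", "kwargs": {"increments": [{"gripper":80,"delta_pos":[-4,0,0],"dr":[0,0,0]},{"gripper":80,"delta_pos":[-4,0,0],"dr":[0,0,0]},{"gripper":80,"delta_pos":[-1,-2.2,2],"dr":[0,0,0]},{"gripper":80,"delta_pos":[0,-2.2,2],"dr":[0,0,0]},{"gripper":80,"delta_pos":[0,0,2],"dr":[0,0,0]}]}}

```text
t: 9.47
ee_pos: [559.0, 12.7, 264.7]
orientation: [-0.143, 1.562, 0.143]
ft_force: [-0.7, 0.2, -0.5]
width: 50.2
```

```bash
python3 - <<'E'
from h import *
go([-31,1,250],0.25)
o=ctrl.get_obs()
for n in ('wrist','side','top'):
    d=cam(n); np.savez('k_%s.npz'%n,**{k:d[k] for k in('img','range_z','mtx','R','t')})
    if n=='wrist': w=d
    else: save(d,'z.png')
    if n!='wrist':
        h=toH(cloud(d)); m=(abs(h[...,1]-1)<14)&(h[...,2]>108)&(h[...,0]<-60)&(h[...,0]>-110)
        P=h[m];I=d['img'][m]; print(n,np.column_stack([P.round(),I]).astype(int).tolist())
        m=(abs(h[...,1])<78)&(abs(h[...,1])>30)&(h[...,2]>90)&(h[...,2]<116)&(h[...,0]<-60)&(h[...,0]>-110)&(d['img'].max(-1)<90)
        P=h[m]; print('door top',np.percentile(P[:,0],[3,50,97]).round(1))
# crop wrist
save(w,'w2.png',(120,180,440,420),2.5)
E
```

```text
t 9.4667 H [-53.39  -0.5  264.71] d_cm [1.48  0.155 2.232] dr [-0.0016 -0.2459  0.0007] F(H) [-0.68  0.35 -0.49] w 50.2
side [[-61, -10, 608, 221, 224, 196], [-63, -12, 607, 222, 225, 198], [-65, -11, 607, 221, 224, 194], [-61, -9, 607, 222, 224, 198], [-62, -8, 607, 221, 224, 197], [-65, -10, 606, 221, 224, 196], [-66, -8, 607, 221, 224, 194], [-68, -7, 607, 221, 224, 192], [-71, -10, 605, 221, 224, 189], [-72, -10, 605, 221, 221, 185], [-75, -13, 604, 222, 220, 185], [-63, -3, 607, 221, 224, 195], [-64, -2, 607, 222, 225, 196], [-67, -4, 606, 221, 225, 194], [-69, -4, 606, 221, 224, 190], [-71, -4, 606, 222, 223, 190], [-74, -8, 604, 221, 219, 184], [-76, -10, 603, 221, 217, 181], [-79, -11, 602, 221, 212, 177], [-60, 4, 608, 221, 224, 196], [-62, 4, 608, 222, 224, 195], [-65, 2, 607, 221, 224, 194], [-68, -2, 605, 221, 223, 191], [-69, 1, 606, 222, 223, 190], [-71, -1, 605, 222, 221, 187], [-75, -7, 602, 222, 218, 183], [-77, -6, 602, 222, 217, 181], [-62, 6, 607, 222, 225, 196], [-64, 5, 606, 222, 225, 196], [-66, 5, 606, 222, 225, 193], [-68, 3, 605, 221, 223, 190], [-71, 0, 604
[... 28229 characters left out ...]
, -3, 116, 131, 116, 106], [-86, -5, 118, 130, 116, 106], [-87, -7, 122, 123, 109, 100], [-87, -10, 116, 103, 91, 82], [-85, 11, 116, 120, 106, 97], [-86, 9, 120, 128, 114, 104], [-87, 7, 121, 129, 114, 105], [-87, 5, 118, 127, 113, 103], [-87, 3, 117, 123, 110, 99], [-88, 1, 120, 119, 105, 96], [-88, -1, 116, 116, 103, 93], [-88, -3, 118, 116, 103, 94], [-89, -5, 119, 116, 103, 93], [-89, -7, 117, 112, 99, 88], [-89, -9, 115, 99, 87, 76], [-87, 12, 113, 109, 97, 88], [-88, 10, 121, 114, 101, 92], [-89, 8, 120, 115, 101, 91], [-89, 6, 119, 111, 99, 89], [-89, 4, 119, 107, 95, 84], [-89, 1, 118, 101, 89, 78], [-90, -1, 120, 96, 85, 74], [-89, 12, 114, 93, 83, 71]]
door top [-80.3 -71.6 -61.5]
```

View pics/w2.png

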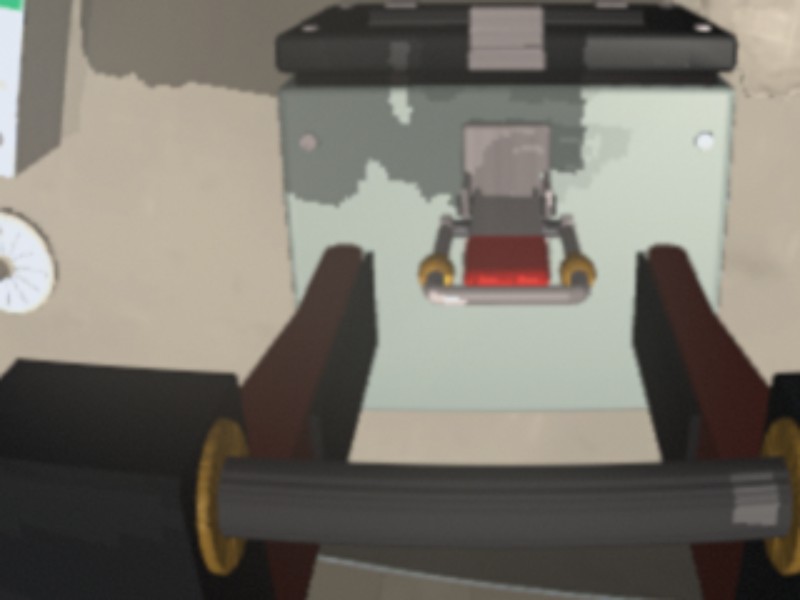

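Wrist crop: the bar is at crop px (430-590, 295), the brass adjusters at (437, 272) and (578, 272), and the keeper on the closed door at (507, 40). The loop is centred between the open fingers. The clouds put the keeper's lip top at z≈131 and its ledge at z≈119.5, so the seat is about (-77, 0, 124) in the housing frame. Moving to the loop grasp.

Emit:
{"fn": "apply_moves", "kwargs": {"increments": [{"gripper":85,"delta_pos":[0,0.05,1.1],"dr":[0,0,0]},{"gripper":85,"delta_pos":[1,0,1.1],"dr":[0,0,0]},{"gripper":85,"delta_pos":[0,0,0],"dr":[0,-0.123,0]},{"gripper":85,"delta_pos":[0,0,0],"dr":[0,-0.123,0]},{"gripper":85,"delta_pos":[0,0,0],"dr":[0,0,0]}]}}

```text
t: 10.03
ee_pos: [573.1, 19.9, 249.5]
orientation: [-0.12, 1.325, 0.158]
ft_force: [-1.9, -1.0, -0.2]
width: 74.7
```

```bash
python3 -c "
from h import *
go([-31.3,0,192.5],.25)"
```

```text
t 10.0333 H [-38.22   3.98 249.51] d_cm [ 5.7   -0.413 -0.692] dr [-0.0009 -0.0083 -0.0026] F(H) [-2.03 -0.61 -0.23] w 74.7
```

```bash
python3 - <<'E'
from h import *
d=np.load('k_wrist.npz'); K=d['mtx']
def pt(cx,cy):
    u,v=120+cx/2.5,180+cy/2.5; z=np.median(d['range_z'][int(v)-1:int(v)+2,int(u)-1:int(u)+2])
    x=np.array([u-K[0,2],v-K[1,2]])/K[0,0]; r=np.hypot(*x); p=np.r_[x/r*np.tan(r),1]*z
    return toH((p-d['t'])@d['R']).round(1)
for n,c in dict(adjL=(437,272),adjR=(578,272),bar=(507,296),barL=(440,296),barR=(585,296),grip=(507,250),keepL=(471,40),keepR=(544,40),keepTop=(507,55),keepled=(507,25),hsgL=(285,92),hsgR=(730,92)).items(): print(n,pt(*c))
print((-d['R'].T@d['t']), toH(-d['R'].T@d['t']))
go([-31.3,0,192.5],.25)
E
```

```text
adjL [-31.4 -18.9 195.7]
adjR [-31.8  18.  196.8]
bar [-31.4  -0.5 210. ]
barL [-31.3 -17.2 209.7]
barR [-30.1  19.1 207.6]
grip [-29.9  -0.4 177.5]
keepL [-78.6 -12.  118.3]
keepR [-77.3  12.2 111. ]
keepTop [-75.8  -0.3 129.3]
keepled [-83.5  -0.2 118. ]
hsgL [-59.6 -77.1 110.1]
hsgR [-59.3  77.2 110. ]
[480.52081989  -2.46700793 417.47442165] [-133.32957718   -1.07337278  417.47442165]
t 10.0333 H [-38.22   3.98 249.51] d_cm [ 5.7   -0.413 -0.692] dr [-0.0009 -0.0083 -0.0026] F(H) [-2.03 -0.61 -0.23] w 74.7
```

Emit:
{"fn": "apply_moves", "kwargs": {"increments": [{"gripper":80,"delta_pos":[0,-0.42,-0.69],"dr":[0,-0.008,-0.002]},{"gripper":80,"delta_pos":[1.5,0,0],"dr":[0,0,0]},{"gripper":80,"delta_pos":[2,0,0],"dr":[0,0,0]},{"gripper":80,"delta_pos":[2,0,0],"dr":[0,0,0]},{"gripper":80,"delta_pos":[0.2,0,0],"dr":[0,0,0]}]}}

```text
t: 10.45
ee_pos: [585.7, 17.0, 193.2]
orientation: [-0.121, 1.32, 0.156]
ft_force: [-0.2, 0.7, -0.6]
width: 70.5
```

Emit:
{"fn": "apply_moves", "kwargs": {"increments": [{"gripper":75,"delta_pos":[0,0,0],"dr":[0,0,0]},{"gripper":70,"delta_pos":[0,0,0],"dr":[0,0,0]},{"gripper":68,"delta_pos":[0,0,0],"dr":[0,0,0]},{"gripper":68,"delta_pos":[0,0,0],"dr":[0,0,0]},{"gripper":68,"delta_pos":[0,0,0],"dr":[0,0,0]}]}}

```text
t: 10.87
ee_pos: [586.4, 16.8, 196.5]
orientation: [-0.121, 1.314, 0.155]
ft_force: [0.3, 0.6, 0.1]
width: 59.9
```

```bash
python3 -c "
from h import *
go([-31.3,-.2,192.5],.25)
d=cam('wrist');save(d,'w3.png',(200,220,440,400),3.3)"
```

```text
t 10.8667 H [-25.67  -1.51 196.52] d_cm [ 0.248  0.131 -0.646] dr [-0.0007  0.0033  0.0009] F(H) [0.42 0.49 0.05] w 59.9
```

View pics/w3.png

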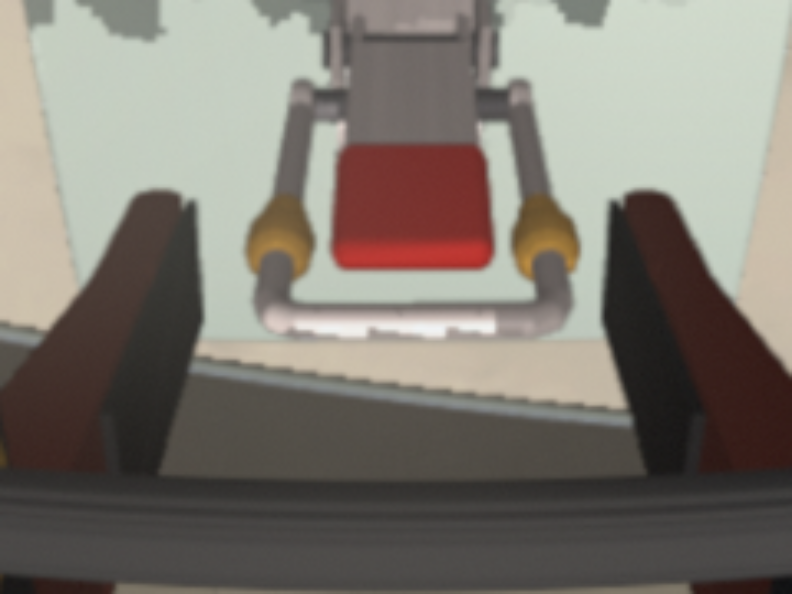

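Crop: the adjusters at (280, 240) and (545, 238) lie between the finger pads at (195-615). The loop sits slightly to +y, and the pads need to come about 6 mm forward. Correct, settle, close.

Emit:
{"fn": "apply_moves", "kwargs": {"increments": [{"gripper":68,"delta_pos":[0.12,0.06,-0.32],"dr":[0,0,0]},{"gripper":68,"delta_pos":[0.12,0.06,-0.32],"dr":[0,0,0]},{"gripper":68,"delta_pos":[0,0,0],"dr":[0,0,0]},{"gripper":68,"delta_pos":[0,0,0],"dr":[0,0,0]},{"gripper":68,"delta_pos":[0,0,0],"dr":[0,0,0]}]}}

```text
t: 11.33
ee_pos: [580.3, 17.0, 191.5]
orientation: [-0.121, 1.315, 0.156]
ft_force: [-0.8, 0.2, 0.4]
width: 59.9
```

```bash
python3 -c "
from h import *
go([-31.3,-.2,192.5],.25)
from scipy.optimize import fsolve
for b in (0,0): pass"
```

```text
t 11.3333 H [-31.68  -0.21 191.55] d_cm [-0.083  0.001  0.061] dr [-0.0008  0.002   0.0006] F(H) [-0.77  0.38  0.42] w 59.9
```

Emit:
{"fn": "apply_moves", "kwargs": {"increments": [{"gripper":45,"delta_pos":[0,0,0],"dr":[0,0,0]},{"gripper":45,"delta_pos":[0,0,0],"dr":[0,0,0]},{"gripper":45,"delta_pos":[0,0,0],"dr":[0,0,0]},{"gripper":45,"delta_pos":[0,0,0],"dr":[0,0,0]},{"gripper":45,"delta_pos":[0,0,0],"dr":[0,0,0]}]}}

```text
t: 11.75
ee_pos: [580.4, 17.1, 191.6]
orientation: [-0.121, 1.315, 0.156]
ft_force: [-0.4, 0.4, 0.0]
width: 46.0
```

```bash
python3 -c "
from h import *
go([-31.3,-.2,192.5],.25)
ps=np.linspace(.06,1.82,16); A=np.c_[-28-45*np.sin(ps),146+45*np.cos(ps)]
d=np.diff(A,axis=0); t=.245
print(np.c_[d@[np.sin(t),-np.cos(t)],d@[np.cos(t),np.sin(t)]].round(1).tolist(), A[[0,5,10,15]].round(1).tolist())"
```

```text
t 11.75 H [-3.1570e+01 -1.4000e-01  1.9157e+02] d_cm [-0.083 -0.006  0.049] dr [-0.0008  0.0021  0.0005] F(H) [-0.33  0.5   0.02] w 46.0
[[-0.7, -5.2], [-0.0, -5.3], [0.6, -5.2], [1.2, -5.1], [1.8, -5.0], [2.3, -4.7], [2.9, -4.4], [3.4, -4.1], [3.8, -3.6], [4.2, -3.2], [4.6, -2.6], [4.8, -2.1], [5.1, -1.5], [5.2, -0.9], [5.3, -0.3]] [[-30.7, 190.9], [-55.1, 181.9], [-70.5, 160.9], [-71.6, 134.9]]
```

Emit:
{"fn": "apply_moves", "kwargs": {"increments": [{"gripper":45,"delta_pos":[-0.07,0,-0.52],"dr":[0,0,0]},{"gripper":45,"delta_pos":[0,0,-0.53],"dr":[0,0,0]},{"gripper":45,"delta_pos":[0.06,0,-0.52],"dr":[0,0,0]},{"gripper":45,"delta_pos":[0.12,0,-0.51],"dr":[0,0,0]},{"gripper":45,"delta_pos":[0.18,0,-0.5],"dr":[0,0,0]}]}}

```text
t: 12.17
ee_pos: [556.1, 12.5, 182.9]
orientation: [-0.121, 1.314, 0.156]
ft_force: [4.7, -4.3, -2.4]
width: 45.6
```

```bash
python3 -c "
from h import *
go([-55.9,-.2,182.6],.25)
d=cam('wrist');save(d,'w4.png',(200,200,440,380),3.3)"
```

```text
t 12.1667 H [-5.6290e+01 -1.6000e-01  1.8293e+02] d_cm [ 0.042 -0.004  0.03 ] dr [-0.0007  0.0031  0.0007] F(H) [ 3.85 -5.07 -2.42] w 45.6
```

View pics/w4.png

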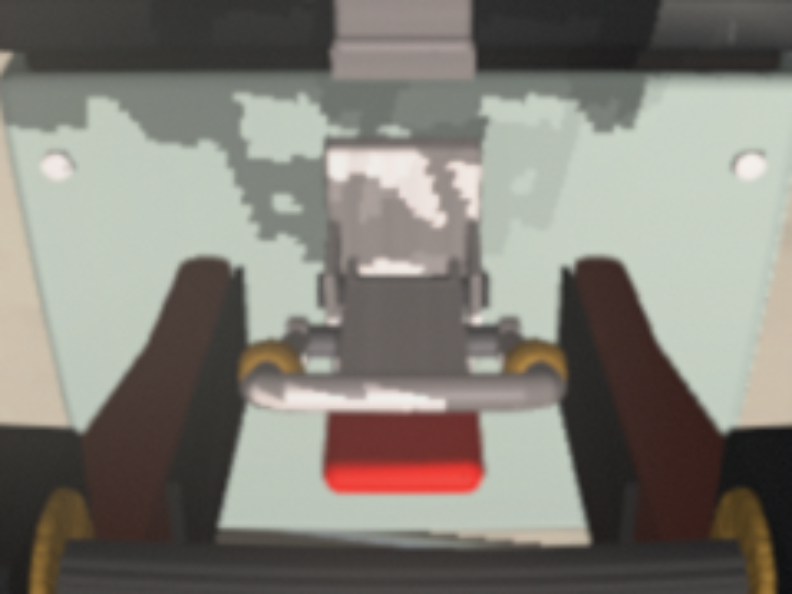

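Crop: the bar (250-560, 390) has swung forward of the red grip and is held by the pads at the adjusters. Lever still up, keeper at (405, 55). Continue the arc.

Emit:
{"fn": "apply_moves", "kwargs": {"increments": [{"gripper":45,"delta_pos":[0.23,0,-0.47],"dr":[0,0,0]},{"gripper":45,"delta_pos":[0.29,0,-0.44],"dr":[0,0,0]},{"gripper":45,"delta_pos":[0.34,0,-0.41],"dr":[0,0,0]},{"gripper":45,"delta_pos":[0.38,0,-0.36],"dr":[0,0,0]},{"gripper":45,"delta_pos":[0.42,0,-0.32],"dr":[0,0,0]}]}}

```text
t: 12.63
ee_pos: [540.8, 9.7, 160.6]
orientation: [-0.121, 1.316, 0.156]
ft_force: [-1.1, 2.3, 2.5]
width: 45.8
```

Emit:
{"fn": "apply_moves", "kwargs": {"increments": [{"gripper":45,"delta_pos":[0.46,0,-0.26],"dr":[0,0,0]},{"gripper":45,"delta_pos":[0.48,0,-0.21],"dr":[0,0,0]},{"gripper":45,"delta_pos":[0.51,0,-0.15],"dr":[0,0,0]},{"gripper":45,"delta_pos":[0.26,0,-0.05],"dr":[0,0,0]},{"gripper":45,"delta_pos":[0,0,0],"dr":[0,0,0]}]}}

```text
t: 13.05
ee_pos: [538.9, 9.4, 142.0]
orientation: [-0.121, 1.316, 0.156]
ft_force: [-2.1, 0.6, 1.1]
width: 45.5
```

```bash
cat > look.py <<'E'
from h import *
import sys
go([-72,-.2,135],.25)
for n in ('side','top'):
    d=cam(n);h=toH(cloud(d)); I=d['img'].astype(int)
    if n=='side': save(d,sys.argv[1],(290,180,390,255),8)
w=cam('wrist'); save(w,'w_'+sys.argv[1],(200,160,440,340),3.3)
E
python3 look.py s5.png
```

```text
t 13.05 H [-7.3750e+01 -7.0000e-02  1.4203e+02] d_cm [ 0.724 -0.013 -0.005] dr [-0.001   0.0005  0.0002] F(H) [-1.95  0.93  1.09] w 45.5
```

View pics/s5.png

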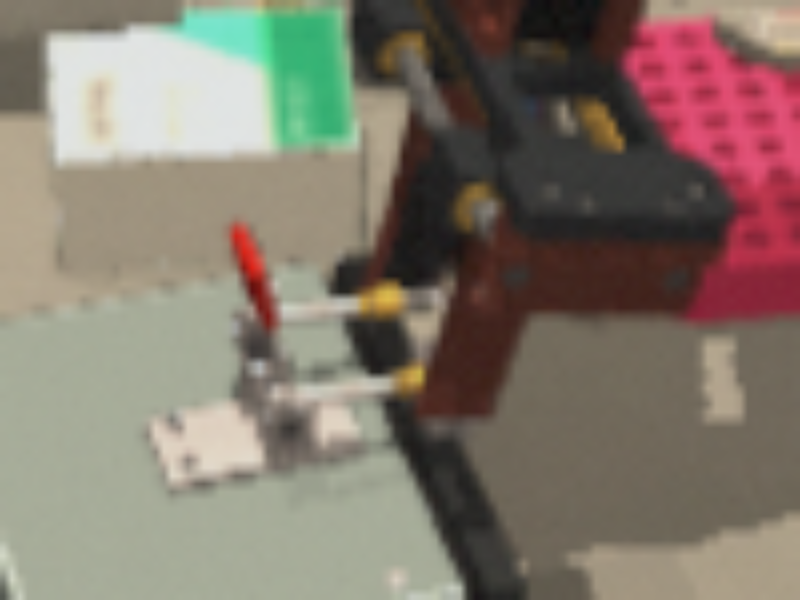

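View pics/w_s5.png

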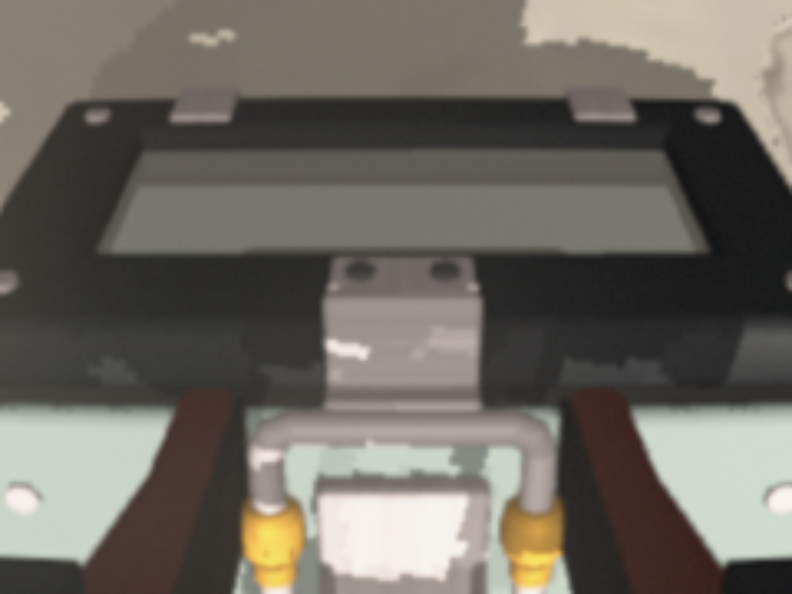

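Side crop: the loop is about horizontal and the lever about upright. Wrist crop: bar at (405, 428), keeper at (330-480, 255-410), laterally centred on 405. Compute the bar and keeper points from this.

```bash
cat > bar.py <<'E'
from h import *
# wrist fisheye cloud points in housing frame
d=cam('wrist'); K=d['mtx']; v,u=np.mgrid[:480,:640]
x=np.stack([u-K[0,2],v-K[1,2]],-1)/K[0,0]; r=np.linalg.norm(x,axis=-1)+1e-9; z=d['range_z']
p=np.concatenate([x*(np.tan(r)/r)[...,None],np.ones((480,640,1))],-1)*z[...,None]
h=toH((p-d['t'])@d['R']); h[z==0]=np.nan
for y in (-8,0,8):
    c=int(round(200+(405+y*6.2)/3.3)); out=[]
    for vv in range(230,310):
        q=h[vv,c]
        if q[2]>106 and q[0]<-55 and q[0]>-110: out.append((vv,*q.round(1)))
    print(y,' '.join('%d:%.0f,%.0f'%(o[0],o[1],o[3]) for o in out))
E
python3 bar.py
```

```text
-8 248:-89,116 249:-89,117 250:-90,119 251:-88,117 252:-88,118 253:-88,118 254:-87,118 255:-87,119 256:-86,119 257:-86,118 258:-86,119 259:-85,119 260:-83,117 261:-83,119 262:-83,119 263:-82,118 264:-81,118 265:-81,119 266:-81,119 267:-80,119 268:-79,118 269:-79,119 270:-78,120 271:-78,119 272:-77,120 273:-76,119 274:-75,119 275:-75,119 276:-75,120 277:-74,120 278:-74,120 279:-74,122 280:-78,128 281:-78,128 282:-78,128 283:-77,129 284:-77,129 285:-86,142 286:-86,142 287:-85,141 288:-86,143 289:-85,143 290:-85,144 291:-85,144 292:-84,144 293:-84,144 294:-83,144 295:-82,144
0 248:-89,116 249:-89,117 250:-89,117 251:-89,118 252:-89,119 253:-88,118 254:-88,119 255:-87,118 256:-86,118 257:-86,119 258:-85,118 259:-84,118 260:-83,118 261:-83,118 262:-82,118 263:-82,119 264:-81,118 265:-82,120 266:-80,118 267:-80,120 268:-79,118 269:-78,119 270:-78,119 271:-77,119 272:-77,119 273:-76,118 274:-75,118 275:-75,119 276:-74,119 277:-74,120 278:-74,120 279:-74,121 280:-79,128 281:-78,128 282:-78,128 283:-78,130 284:-77,129 285:-86,141 286:-85,141 287:-86,142 288:-86,144 289:-85,142 290:-85,144 291:-84,143 292:-84,143 293:-83,143 294:-83,144 295:-82,143
8 248:-89,116 249:-90,118 250:-89,117 251:-89,118 252:-88,118 253:-88,118 254:-87,117 255:-86,118 256:-86,118 257:-86,118 258:-85,118 259:-84,118 260:-84,119 261:-83,118 262:-82,118 263:-82,118 264:-81,118 265:-80,118 266:-80,118 267:-80,119 268:-78,118 269:-78,119 270:-78,118 271:-77,118 272:-77,119 273:-76,119 274:-76,119 275:-75,120 276:-75,120 277:-74,120 278:-74,120 279:-74,122 280:-79,129 281:-79,129 282:-78,129 283:-78,129 284:-77,129 285:-86,142 286:-86,142 287:-86,142 288:-86,143 289:-85,142 290:-85,144 291:-84,143 292:-84,144 293:-83,144 295:-82,144 297:-55,113
```

```bash
cat > red.py <<'E'
from h import *
for n in ('side','top'):
    d=cam(n);h=toH(cloud(d)); I=d['img'].astype(int); R_,G,B=I[...,0],I[...,1],I[...,2]
    box=(h[...,0]>-110)&(h[...,0]<60)&(abs(h[...,1])<32)&(h[...,2]>115)&(h[...,2]<230)
    for nm,m in dict(red=(R_>120)&(G<80)&(B<80),yel=(R_>150)&(G>100)&(B<90)&(R_-B>80)).items():
        P=h[m&box]
        if len(P)<3: print(n,nm,len(P)); continue
        if nm=='red':
            print(n,nm,len(P),P.mean(0).round(1),'zr',np.percentile(P[:,2],[5,95]).round(1),'ang',round(np.arctan2(P[:,2].mean()-130,P[:,0].mean()+29),3),'lo/hi x',P[P[:,2]<np.median(P[:,2])].mean(0).round(1),P[P[:,2]>np.median(P[:,2])].mean(0).round(1))
        else:
            for s in (-1,1):
                q=P[P[:,1]*s>8]; print(n,nm,s,len(q),q.mean(0).round(1) if len(q) else '')
E
python3 red.py
```

```text
side red 24 [-17.4   5.4 184.3] zr [173.  190.7] ang 1.361 lo/hi x [-18.7   9.1 179.2] [-16.2   1.8 189.5]
side yel -1 17 [-65.6 -16.7 146.4]
side yel 1 8 [-62.6  20.6 146.1]
top red 31 [-16.    1.4 190.2] zr [187.1 192.6] ang 1.358 lo/hi x [-16.2   1.3 188.6] [-15.8   0.8 191.8]
top yel 0
```

Relative to the keeper, the bar is only about 6.8 mm forward while it is still high, because the lever has leaned back to about 1.3 rad. It would land too close to the lip. Pull the loop forward about 7 mm and re-measure.

Emit:
{"fn": "apply_moves", "kwargs": {"increments": [{"gripper":45,"delta_pos":[-0.04,0,-0.15],"dr":[0,0,0]},{"gripper":45,"delta_pos":[-0.04,0,-0.15],"dr":[0,0,0]},{"gripper":45,"delta_pos":[-0.04,0,-0.15],"dr":[0,0,0]},{"gripper":45,"delta_pos":[-0.04,0,-0.15],"dr":[0,0,0]},{"gripper":45,"delta_pos":[-0.03,0,-0.1],"dr":[0,0,0]}]}}

```text
t: 13.77
ee_pos: [532.1, 8.1, 143.3]
orientation: [-0.121, 1.314, 0.156]
ft_force: [-0.0, 2.7, 0.8]
width: 45.5
```

```bash
cat >> bar.py <<'E'
m=(abs(h[...,1])<9)&(h[...,2]>133)&(h[...,2]<215)&(h[...,0]<-60)&(h[...,0]>-110); Q=h[m]
print('bar', len(Q), 'front',np.percentile(Q[:,0],3).round(1),'top',np.percentile(Q[:,2],97).round(1))
E
sed -i "s/^    print(y,/    0 and print(y,/" bar.py; echo "go([-72,0,135],.25)">>red.py
python3 bar.py; python3 red.py
```

```text
bar 441 front -93.4 top 144.9
side red 47 [-41.5   3.8 180.4] zr [170.1 190.5] ang 1.815 lo/hi x [-39.8   4.  174.5] [-43.3   4.  186.3]
side yel -1 14 [-73.1 -16.7 146.2]
side yel 1 5 [-70.8  21.5 146.8]
top red 39 [-40.8   0.5 180.8] zr [127.  191.1] ang 1.799 lo/hi x [-38.5   1.7 171.6] [-43.1  -0.2 189.7]
top yel 0
t 13.9167 H [-81.01  -0.17 143.02] d_cm [1.    0.018 0.673] dr [-0.0008  0.0014  0.0005] F(H) [0.48 1.6  1.76] w 45.6
```

Emit:
{"fn": "apply_moves", "kwargs": {"increments": [{"gripper":45,"delta_pos":[0.25,0,-0.025],"dr":[0,0,0]},{"gripper":45,"delta_pos":[0.25,0,-0.025],"dr":[0,0,0]},{"gripper":45,"delta_pos":[0.25,0,-0.02],"dr":[0,0,0]},{"gripper":45,"delta_pos":[0.3,0,0.02],"dr":[0,0,0]},{"gripper":45,"delta_pos":[0.25,0,0.02],"dr":[0,0,0]}]}}

```text
t: 14.33
ee_pos: [534.8, 8.6, 129.8]
orientation: [-0.121, 1.316, 0.156]
ft_force: [-1.5, 0.8, 1.2]
width: 41.6
```

```bash
sed -i "s/>133)&(h/>121)\&(h/; s/<-60)&(h\[...,0\]>-110); Q/<-79.5)\&(h[...,0]>-110); Q/" bar.py; tail -3 bar.py; python3 bar.py; python3 red.py
```

```text
0 and print(y,' '.join('%d:%.0f,%.0f'%(o[0],o[1],o[3]) for o in out))
m=(abs(h[...,1])<9)&(h[...,2]>121)&(h[...,2]<215)&(h[...,0]<-79.5)&(h[...,0]>-110); Q=h[m]
print('bar', len(Q), 'front',np.percentile(Q[:,0],3).round(1),'top',np.percentile(Q[:,2],97).round(1))
bar 398 front -84.6 top 130.0
side red 23 [-19.    4.2 186. ] zr [173.8 192.9] ang 1.395 lo/hi x [-19.9   4.5 180.1] [-18.2   3.1 191.6]
side yel -1 14 [-65.3 -15.8 136.4]
side yel 1 13 [-64.7  20.8 135.9]
top red 29 [-18.2   1.1 190.2] zr [186.9 193.3] ang 1.393 lo/hi x [-18.8   1.6 188.3] [-17.7   0.4 192.1]
top yel -1 4 [-57.9 -17.6 136.6]
top yel 1 6 [-59.6  20.7 151.7]
t 14.4833 H [-77.59  -0.17 130.15] d_cm [-0.331  0.017  0.662] dr [-0.0007  0.0017  0.0005] F(H) [-2.36  1.33  0.59] w 41.3
```

Pads have slid past the adjusters onto the wire sides (width 41). The bar centre is about (-82.1, 127.5), just clear of the lip end at -78.6. Pull forward 4 mm, then lower 3 mm.

Emit:
{"fn": "apply_moves", "kwargs": {"increments": [{"gripper":45,"delta_pos":[-0.03,0,-0.13],"dr":[0,0,0]},{"gripper":45,"delta_pos":[-0.03,0,-0.13],"dr":[0,0,0]},{"gripper":45,"delta_pos":[-0.03,0,-0.13],"dr":[0,0,0]},{"gripper":45,"delta_pos":[0.15,0,-0.04],"dr":[0,0,0]},{"gripper":45,"delta_pos":[0.15,0,-0.04],"dr":[0,0,0]}]}}

```text
t: 14.9
ee_pos: [531.8, 7.9, 127.7]
orientation: [-0.121, 1.313, 0.155]
ft_force: [1.1, 3.1, 3.5]
width: 41.2
```

```bash
python3 bar.py; python3 red.py
```

```text
bar 390 front -87.4 top 127.7
side red 28 [-33.6   5.6 184.8] zr [171.5 192.6] ang 1.654 lo/hi x [-33.3   8.2 178.9] [-33.9   3.1 190.6]
side yel -1 15 [-67.7 -16.6 134.9]
side yel 1 14 [-67.8  22.7 135.5]
top red 32 [-33.5   1.7 188.2] zr [169.8 193.4] ang 1.647 lo/hi x [-32.6   3.8 184.1] [-34.3  -0.3 192.3]
top yel -1 3 [-62.5 -17.2 137.2]
top yel 1 4 [-61.9  20.6 136.5]
t 15.05 H [-81.58  -0.27 127.26] d_cm [-0.51   0.027  1.121] dr [-0.001   0.0022  0.0007] F(H) [1.61 2.   2.69] w 41.4
```

Emit:
{"fn": "apply_moves", "kwargs": {"increments": [{"gripper":45,"delta_pos":[0.1,0,-0.03],"dr":[0,0,0]},{"gripper":45,"delta_pos":[0.1,0,-0.03],"dr":[0,0,0]},{"gripper":45,"delta_pos":[0.1,0,-0.02],"dr":[0,0,0]},{"gripper":45,"delta_pos":[0.05,0,-0.01],"dr":[0,0,0]},{"gripper":45,"delta_pos":[0,0,0],"dr":[0,0,0]}]}}

```text
t: 15.47
ee_pos: [530.9, 7.8, 124.1]
orientation: [-0.121, 1.315, 0.155]
ft_force: [-3.8, -0.1, 13.8]
width: 41.3
```

```bash
python3 bar.py; python3 red.py
```

```text
bar 317 front -87.1 top 123.9
side red 32 [-36.5   5.5 183.4] zr [168.8 192. ] ang 1.71 lo/hi x [-35.4   7.8 177.1] [-37.5   3.2 189.7]
side yel -1 14 [-69.4 -17.3 137.8]
side yel 1 15 [-69.   21.4 131.8]
top red 47 [-34.6   1.4 178.7] zr [146.8 192.8] ang 1.685 lo/hi x [-31.4   1.2 166.1] [-37.6   1.8 190.8]
top yel -1 8 [-63.1 -18.  133.8]
top yel 1 6 [-62.3  20.1 133.1]
t 15.6167 H [-81.9   -0.21 124.08] d_cm [-0.811  0.022  1.232] dr [-0.0012  0.002   0.0005] F(H) [-3.67  1.69 11.83] w 41.6
```

Landed: the bar centre is about (-84.6, 121.4) on the ledge, 8 mm forward of the seat, with 12 N felt. Ease off slightly and slide back under the lip.

Emit:
{"fn": "apply_moves", "kwargs": {"increments": [{"gripper":45,"delta_pos":[-0.04,0,0],"dr":[0,0,0]},{"gripper":45,"delta_pos":[0.025,0,0.15],"dr":[0,0,0]},{"gripper":45,"delta_pos":[0.04,0,0.15],"dr":[0,0,0]},{"gripper":45,"delta_pos":[0.04,0,0.15],"dr":[0,0,0]},{"gripper":45,"delta_pos":[0.04,0,0.15],"dr":[0,0,0]}]}}

```text
t: 16.03
ee_pos: [535.1, 8.6, 124.1]
orientation: [-0.121, 1.318, 0.156]
ft_force: [-9.3, -1.3, 16.8]
width: 41.2
```

```bash
sed -i 's/<-79.5)&/<-79)\&/;s/>121)&/>120.5)\&/' bar.py; python3 bar.py; python3 red.py
```

```text
bar 352 front -83.1 top 123.9
side red 23 [-19.4   4.4 185.3] zr [171.7 192.5] ang 1.399 lo/hi x [-20.1   6.8 179.9] [-18.7   3.6 190.5]
side yel -1 14 [-62.7 -16.2 133. ]
side yel 1 14 [-63.5  20.7 131.6]
top red 26 [-18.6   1.4 190.4] zr [186.6 193.7] ang 1.4 lo/hi x [-18.9   0.7 188.4] [-18.2   2.  192.4]
top yel -1 3 [-57.3 -17.4 134.8]
top yel 1 4 [-56.8  20.9 133.7]
t 16.1833 H [-76.83  -0.23 124.2 ] d_cm [-0.927  0.024  0.736] dr [-0.0012  0.0001  0.0003] F(H) [-6.08 -0.03 12.31] w 41.1
```

Emit:
{"fn": "apply_moves", "kwargs": {"increments": [{"gripper":45,"delta_pos":[-0.06,0,0],"dr":[0,0,0]},{"gripper":45,"delta_pos":[0.025,0,0.12],"dr":[0,0,0]},{"gripper":45,"delta_pos":[0.03,0,0.12],"dr":[0,0,0]},{"gripper":45,"delta_pos":[0.03,0,0.12],"dr":[0,0,0]},{"gripper":45,"delta_pos":[0,0,0],"dr":[0,0,0]}]}}

```text
t: 16.6
ee_pos: [539.3, 9.4, 124.3]
orientation: [-0.121, 1.318, 0.156]
ft_force: [-4.1, -1.1, 7.3]
width: 41.4
```

```bash
sed -i 's/<-79)&/<-76)\&/' bar.py; python3 bar.py; python3 red.py
```

```text
bar 603 front -78.7 top 130.0
side red 31 [ -5.6   7.1 180.8] zr [168.1 188. ] ang 1.139 lo/hi x [ -8.5  10.4 175.4] [ -2.8   4.1 186.1]
side yel -1 14 [-60.9 -17.1 137.1]
side yel 1 15 [-59.3  21.2 131.5]
top red 89 [ -6.6   0.9 179.1] zr [168.5 187.2] ang 1.143 lo/hi x [ -9.8   1.2 173.6] [ -3.4   0.8 184.5]
top yel -1 4 [-53.  -17.4 132.1]
top yel 1 4 [-53.1  21.3 133.9]
t 16.75 H [-73.42  -0.21 124.27] d_cm [-1.005  0.021  0.402] dr [-0.0011 -0.0007  0.0002] F(H) [-5.14 -0.01  7.42] w 41.5
```

Emit:
{"fn": "apply_moves", "kwargs": {"increments": [{"gripper":45,"delta_pos":[0.01,0,0.04],"dr":[0,0,0]},{"gripper":45,"delta_pos":[0.01,0,0.04],"dr":[0,0,0]},{"gripper":45,"delta_pos":[0.01,0,0.04],"dr":[0,0,0]},{"gripper":45,"delta_pos":[0,0,0],"dr":[0,0,0]},{"gripper":45,"delta_pos":[0,0,0],"dr":[0,0,0]}]}}

```text
t: 17.17
ee_pos: [539.6, 9.4, 124.2]
orientation: [-0.121, 1.319, 0.156]
ft_force: [-8.5, -3.2, 11.1]
width: 41.1
```

```bash
sed -i 's/    0 and print/    print/' bar.py; python3 bar.py; python3 red.py; python3 -c "
from h import *
save(cam('wrist'),'w6.png',(240,200,400,320),5)"
```

```text
-8 270:-82,107 271:-89,116 272:-89,117 273:-88,118 274:-89,118 275:-88,118 276:-88,119 277:-87,118 278:-87,119 279:-86,119 280:-85,118 281:-85,118 282:-84,119 283:-84,119 284:-83,118 285:-82,119 286:-82,119 287:-81,118 288:-80,118 289:-80,119 290:-80,119 291:-79,118 292:-79,119 293:-77,118 294:-77,118 295:-77,120 296:-78,122 297:-78,122 298:-78,122 299:-78,123 300:-78,124 301:-77,124 302:-76,123 303:-75,123 304:-74,123 305:-78,127 306:-78,128 307:-77,128 308:-78,129 309:-77,129
0 270:-89,116 271:-90,117 272:-89,117 273:-89,118 274:-88,118 275:-88,118 276:-87,118 277:-86,118 278:-86,118 279:-86,118 280:-85,119 281:-84,118 282:-84,118 283:-83,118 284:-83,118 285:-82,118 286:-82,119 287:-81,118 288:-80,118 289:-80,119 290:-79,118 291:-79,119 292:-78,118 293:-78,119 294:-78,119 295:-78,120 296:-78,121 297:-78,122 298:-78,123 299:-78,123 300:-78,124 301:-76,122 302:-76,123 303:-76,124 304:-75,123 305:-77,126 306:-78,128 307:-77,128 308:-77,129 309:-77,129
8 270:-88,115 271:-89,117 273:-89,118 274:-89,118 275:-88,119 276:-88,118 277:-87,119 278:-86,119 279:-86,119 280:-85,119 281:-85,118 282:-84,119 283:-83,118 284:-83,118 285:-81,117 286:-82,118 287:-82,120 288:-80,118 289:-80,118 290:-80,119 291:-79,119 292:-78,119 293:-78,119 294:-77,119 295:-78,120 296:-78,121 297:-78,122 298:-78,123 299:-78,123 300:-76,122 301:-76,123 302:-77,124 303:-76,124 304:-75,123 305:-78,127 306:-78,128 307:-78,129 308:-77,128 309:-76,129
bar 560 front -78.5 top 130.0
side red 32 [ -4.    6.7 180.5] zr [168.2 188.1] ang 1.112 lo/hi x [ -7.    9.6 175.2] [ -1.1   3.8 185.8]
side yel -1 12 [-59.7 -16.8 130.7]
side yel 1 16 [-59.1  21.1 131.2]
top red 90 [ -5.2   0.8 178. ] zr [167.4 187.4] ang 1.11 lo/hi x [ -8.3   0.5 172.7] [ -2.1   1.2 183.2]
top yel -1 4 [-53.2 -17.3 133.2]
top yel 1 4 [-52.9  21.3 132.5]
t 17.3167 H [-73.02  -0.19 124.19] d_cm [-1.023  0.02   0.364] dr [-0.0011 -0.0022  0.    ] F(H) [-9.34 -0.82 11.38] w 41.4
```

View pics/w6.png

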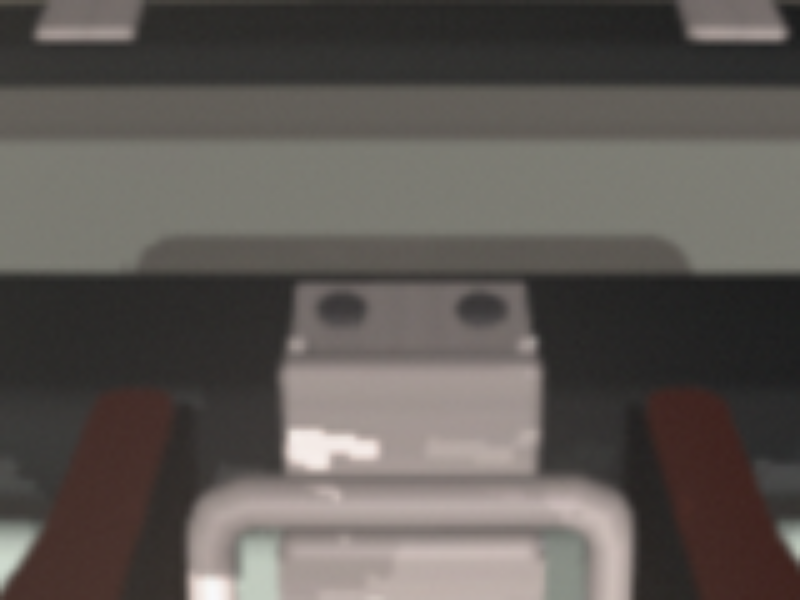

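Wrist crop: the bar (190-630, 505) sits against the tongue at the keeper. Cloud: bar front at -78.3, centre about (-76, 121.4), so it is hooked. Release and retreat.

Emit:
{"fn": "apply_moves", "kwargs": {"increments": [{"gripper":55,"delta_pos":[-0.03,0,-0.03],"dr":[0,0,0]},{"gripper":70,"delta_pos":[0,0,0],"dr":[0,0,0]},{"gripper":75,"delta_pos":[0,0,0],"dr":[0,0,0]},{"gripper":75,"delta_pos":[0,0,0],"dr":[0,0,0]},{"gripper":75,"delta_pos":[-0.5,0,0],"dr":[0,0,0]}]}}

```text
t: 17.78
ee_pos: [539.7, 9.6, 129.0]
orientation: [-0.121, 1.317, 0.156]
ft_force: [0.6, 0.3, -0.0]
width: 65.3
```

Emit:
{"fn": "apply_moves", "kwargs": {"increments": [{"gripper":75,"delta_pos":[-2.5,0,0],"dr":[0,0,0]},{"gripper":75,"delta_pos":[-3,0,0],"dr":[0,0,0]},{"gripper":40,"delta_pos":[-2,0,0],"dr":[0,0.12,0]},{"gripper":0,"delta_pos":[0,0,0],"dr":[0,0.12,0]},{"gripper":0,"delta_pos":[0,0,0],"dr":[0,0,0]}]}}

```text
t: 18.2
ee_pos: [526.1, 6.5, 203.7]
orientation: [-0.144, 1.544, 0.145]
ft_force: [1.3, -0.1, 0.8]
width: 49.5
```

```bash
python3 bar.py|tail -1; python3 red.py; python3 -c "
from h import *
go([-30,0,195],0.)
a=np.array([1.1,1.0,.8,.6,.4,.2,.1,0]);print(np.c_[a,-29+52*np.cos(a)-6.5*np.sin(a)-10,130+52*np.sin(a)+6.5*np.cos(a)+8].round(2))
d=cam('wrist');save(d,'w7.png',(200,160,440,340),3.3)"
```

```text
bar 237 front -79.0 top 130.6
side red 34 [ -6.8   6.4 180.4] zr [167.6 187.9] ang 1.157 lo/hi x [ -9.7   9.  174.7] [ -3.9   3.8 186.2]
side yel -1 15 [-60.5 -15.8 132.1]
side yel 1 16 [-59.7  20.6 131.2]
top red 0
top yel 0
t 18.35 H [-91.39   0.37 199.99] d_cm [ 6.538 -0.043  1.803] dr [-1.000e-04 -2.291e-01 -8.000e-04] F(H) [ 0.26 -0.1  -0.68] w 37.0
t 18.35 H [-91.39   0.37 199.99] d_cm [ 0.627 -0.038  6.127] dr [-0.      0.0209 -0.0008] F(H) [ 0.26 -0.1  -0.68] w 37.0
[[ 1.1000e+00 -2.1210e+01  1.8729e+02]
 [ 1.0000e+00 -1.6370e+01  1.8527e+02]
 [ 8.0000e-01 -7.4300e+00  1.7983e+02]
 [ 6.0000e-01  2.5000e-01  1.7273e+02]
 [ 4.0000e-01  6.3600e+00  1.6424e+02]
 [ 2.0000e-01  1.0670e+01  1.5470e+02]
 [ 1.0000e-01  1.2090e+01  1.4966e+02]
 [ 0.0000e+00  1.3000e+01  1.4450e+02]]
```

View pics/w7.png

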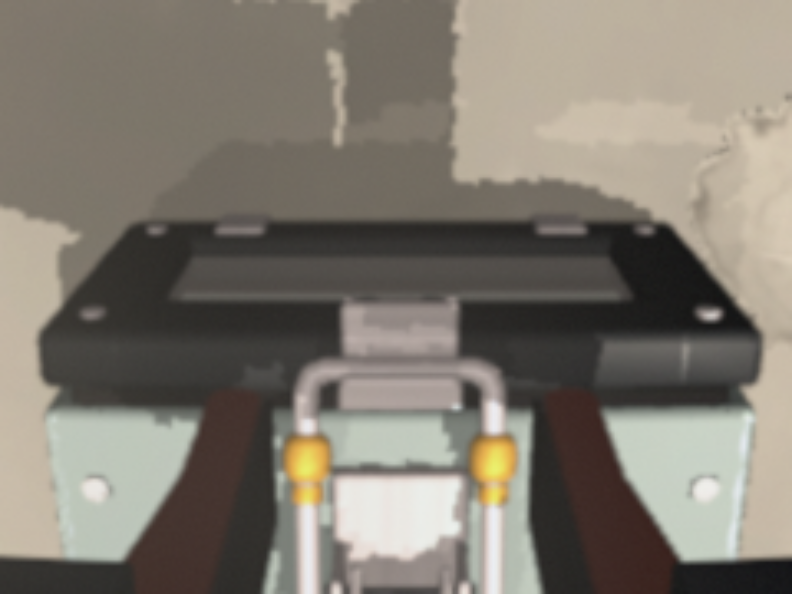

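Crop: the bar (300-500, 365) lies across the keeper with the lip edge just behind and above it. Fingers are free of the loop. Now bring the closed fingers to the lever's front face.

Emit:
{"fn": "apply_moves", "kwargs": {"increments": [{"gripper":0,"delta_pos":[0.4,0,1.8],"dr":[0,0.02,0]},{"gripper":0,"delta_pos":[0.5,0,1.8],"dr":[0,0,0]},{"gripper":0,"delta_pos":[0.4,0,1.6],"dr":[0,0,0]},{"gripper":0,"delta_pos":[0,0,0],"dr":[0,0,0]},{"gripper":0,"delta_pos":[0,0,0],"dr":[0,0,0]}]}}

```text
t: 18.82
ee_pos: [572.1, 15.9, 187.1]
orientation: [-0.144, 1.568, 0.145]
ft_force: [-0.6, 0.1, 0.1]
width: 1.6
```

```bash
python3 -c "
from h import *
go([-21.2,0,187.3],0.)"; python3 red.py|head -1
```

```text
t 18.8167 H [-3.9970e+01  1.7000e-01  1.8711e+02] d_cm [-0.022 -0.017  1.877] dr [-0.0004 -0.0018 -0.0009] F(H) [-0.59  0.23  0.06] w 1.6
side red 34 [ -7.4   7.  179.8] zr [168.  189.2] ang 1.161 lo/hi x [-10.7   9.2 173.6] [ -4.1   4.7 186. ]
```

Emit:
{"fn": "apply_moves", "kwargs": {"increments": [{"gripper":0,"delta_pos":[0,0,0.6],"dr":[0,0,0]},{"gripper":0,"delta_pos":[0,0,0.6],"dr":[0,0,0]},{"gripper":0,"delta_pos":[0,0,0.6],"dr":[0,0,0]},{"gripper":0,"delta_pos":[0.2,0,0.4],"dr":[0,0,0]},{"gripper":0,"delta_pos":[0.2,0,0.4],"dr":[0,0,0]}]}}

```text
t: 19.33
ee_pos: [599.7, 20.8, 184.7]
orientation: [-0.144, 1.565, 0.144]
ft_force: [-0.0, -0.3, 4.8]
width: 0.8
```

```bash
python3 -c "
from h import *
go([-7.4,0,179.8],0.)"; python3 red.py|grep red;python3 bar.py|tail -1
```

```text
t 19.3333 H [-1.1870e+01 -7.0000e-02  1.8467e+02] d_cm [0.487 0.007 0.447] dr [-0.0004  0.0007 -0.0001] F(H) [-0.1  -0.25  4.83] w 0.8
side red 17 [  0.4   5.9 178.3] zr [165.7 185.1] ang 1.024 lo/hi x [ -3.9   9.5 172. ] [  4.2   2.  184. ]
top red 0
bar 127 front -77.6 top 130.2
```

Emit:
{"fn": "apply_moves", "kwargs": {"increments": [{"gripper":0,"delta_pos":[0.3,0,0.3],"dr":[0,0,0]},{"gripper":0,"delta_pos":[0.35,0,0.35],"dr":[0,0,0]},{"gripper":0,"delta_pos":[0.35,0,0.35],"dr":[0,0,0]},{"gripper":0,"delta_pos":[0.35,0,0.3],"dr":[0,0,0]},{"gripper":0,"delta_pos":[0.35,0,0.25],"dr":[0,0,0]}]}}

```text
t: 19.9
ee_pos: [615.2, 23.7, 167.5]
orientation: [-0.144, 1.564, 0.144]
ft_force: [1.3, -0.4, 4.2]
width: 0.5
```

```bash
python3 -c "
from h import *
go([6.4,0,164.2],0.)"; python3 red.py|grep red;python3 bar.py|tail -1
```

```text
t 19.9 H [ 3.8900e+00 -6.0000e-02  1.6747e+02] d_cm [0.328 0.006 0.251] dr [-0.0005  0.0016 -0.0001] F(H) [ 1.19 -0.59  4.23] w 0.5
side red 37 [ 17.5   4.4 161.2] zr [153.9 165.9] ang 0.592 lo/hi x [ 13.3   5.9 158.2] [ 21.6   2.5 164.3]
top red 0
bar 6 front -83.7 top 121.2
```

Emit:
{"fn": "apply_moves", "kwargs": {"increments": [{"gripper":0,"delta_pos":[0.33,0,0.24],"dr":[0,0,0]},{"gripper":0,"delta_pos":[0.35,0,0.18],"dr":[0,0,0]},{"gripper":0,"delta_pos":[0.35,0,0.16],"dr":[0,0,0]},{"gripper":0,"delta_pos":[0.33,0,0.13],"dr":[0,0,0]},{"gripper":0,"delta_pos":[0.3,0,0.1],"dr":[0,0,0]}]}}

```text
t: 20.47
ee_pos: [622.0, 25.0, 149.9]
orientation: [-0.144, 1.567, 0.144]
ft_force: [-0.1, -0.1, -0.5]
width: 0.4
```

```bash
python3 -c "
from h import *
go([13,0,145],0.)"; python3 red.py|grep red;python3 bar.py|tail -1
```

```text
t 20.4667 H [1.0790e+01 3.0000e-02 1.4993e+02] d_cm [ 0.493 -0.003  0.222] dr [-0.0005 -0.0009 -0.0004] F(H) [-0.14 -0.06 -0.46] w 0.4
side red 57 [ 24.2   3.1 135.9] zr [133.5 138.9] ang 0.11 lo/hi x [ 24.7   2.7 134.4] [ 23.7   3.4 137.3]
top red 0
bar 10 front -83.9 top 121.0
```

Emit:
{"fn": "apply_moves", "kwargs": {"increments": [{"gripper":0,"delta_pos":[0.1,0,0.05],"dr":[0,0,0]},{"gripper":0,"delta_pos":[0.1,0,0.05],"dr":[0,0,0]},{"gripper":0,"delta_pos":[0.1,0,0.05],"dr":[0,0,0]},{"gripper":0,"delta_pos":[0.08,0,0],"dr":[0,0,0]},{"gripper":0,"delta_pos":[0.05,0,0],"dr":[0,0,0]}]}}

```text
t: 21.03
ee_pos: [623.7, 25.2, 146.4]
orientation: [-0.144, 1.566, 0.144]
ft_force: [-0.7, -0.1, -0.5]
width: 0.5
```

Emit:
{"fn": "apply_moves", "kwargs": {"increments": [{"gripper":0,"delta_pos":[0.02,0,0],"dr":[0,0,0]},{"gripper":0,"delta_pos":[0.02,0,0],"dr":[0,0,0]},{"gripper":0,"delta_pos":[0.02,0,0],"dr":[0,0,0]},{"gripper":0,"delta_pos":[0,0,0],"dr":[0,0,0]},{"gripper":0,"delta_pos":[0,0,0],"dr":[0,0,0]}]}}

```text
t: 21.45
ee_pos: [623.7, 25.3, 145.9]
orientation: [-0.144, 1.566, 0.144]
ft_force: [-0.6, 0.3, -0.6]
width: 0.7
```

Emit:
{"fn": "apply_moves", "kwargs": {"increments": [{"gripper":0,"delta_pos":[0.03,0,0],"dr":[0,0,0]},{"gripper":0,"delta_pos":[0.03,0,0],"dr":[0,0,0]},{"gripper":0,"delta_pos":[0.03,0,0],"dr":[0,0,0]},{"gripper":0,"delta_pos":[0.02,0,0],"dr":[0,0,0]},{"gripper":0,"delta_pos":[0,0,0],"dr":[0,0,0]}]}}

```text
t: 21.87
ee_pos: [623.7, 25.3, 144.9]
orientation: [-0.144, 1.566, 0.144]
ft_force: [-1.2, 0.7, 1.4]
width: 0.6
```

Emit:
{"fn": "apply_moves", "kwargs": {"increments": [{"gripper":0,"delta_pos":[0.02,0,0],"dr":[0,0,0]},{"gripper":0,"delta_pos":[0.02,0,0],"dr":[0,0,0]},{"gripper":0,"delta_pos":[0.02,0,0],"dr":[0,0,0]},{"gripper":0,"delta_pos":[0,0,0],"dr":[0,0,0]},{"gripper":0,"delta_pos":[0,0,0],"dr":[0,0,0]}]}}

```text
t: 22.28
ee_pos: [623.7, 25.3, 144.8]
orientation: [-0.144, 1.566, 0.144]
ft_force: [-2.1, -1.5, 7.0]
width: 0.5
```

Firm stop at tip z≈136.8, which matches lever flat at 137. Retreat and check.

Emit:
{"fn": "apply_moves", "kwargs": {"increments": [{"gripper":0,"delta_pos":[-0.3,0,0],"dr":[0,0,0]},{"gripper":0,"delta_pos":[-2,0,0],"dr":[0,0,0]},{"gripper":0,"delta_pos":[-3,0,-2],"dr":[0,0,0]},{"gripper":0,"delta_pos":[-3,0,-3],"dr":[0,0,0]},{"gripper":0,"delta_pos":[-1,0,-3],"dr":[0,0,0]}]}}

```text
t: 22.7
ee_pos: [546.9, 10.7, 240.0]
orientation: [-0.145, 1.561, 0.144]
ft_force: [0.9, -0.5, 0.1]
width: 0.6
```

Emit:
{"fn": "apply_moves", "kwargs": {"increments": [{"gripper":0,"delta_pos":[0,0,-3],"dr":[0,0,0]},{"gripper":0,"delta_pos":[0,0,-2],"dr":[0,0,0]},{"gripper":0,"delta_pos":[0,0,0],"dr":[0,0,0]},{"gripper":0,"delta_pos":[0,0,0],"dr":[0,0,0]},{"gripper":0,"delta_pos":[0,0,0],"dr":[0,0,0]}]}}

```text
t: 23.12
ee_pos: [497.7, 1.6, 237.0]
orientation: [-0.144, 1.564, 0.144]
ft_force: [-0.3, -0.6, 0.4]
width: 0.5
```

```bash
python3 red.py|grep -v yel; python3 bar.py | cut -c1-900; python3 -c "
from h import *
save(cam('side'),'s9.png',(280,190,380,265),8)"
```

```text
side red 67 [ 22.7   2.9 135.6] zr [132.2 138.8] ang 0.107 lo/hi x [ 21.8   3.9 133.9] [ 23.3   1.9 137.2]
top red 109 [ 23.9   0.4 135.9] zr [132.1 139.7] ang 0.111 lo/hi x [ 25.3  -0.5 134.1] [ 22.5   1.5 137.7]
t 23.2167 H [-1.1560e+02 -1.0000e-01  2.3661e+02] d_cm [1.0163e+01 1.0000e-02 4.3530e+00] dr [-4.000e-04 -2.493e-01 -1.000e-04] F(H) [-0.35  0.27  0.86] w 0.5
-8 270:-86,113 271:-85,114 272:-86,117 273:-86,120 274:-84,119 275:-84,120 276:-83,119
0 272:-86,118 273:-85,118 274:-84,118 275:-84,119 276:-83,119 277:-82,118 278:-81,118 279:-80,119 280:-79,118
8 277:-77,108 278:-76,107Traceback (most recent call last):
  File "bar.py", line 14, in <module>
    print('bar', len(Q), 'front',np.percentile(Q[:,0],3).round(1),'top',np.percentile(Q[:,2],97).round(1))
                                 ~~~~~~~~~~~~~^^^^^^^^^^
    return _quantile_unchecked(
        a, q, axis, out, overwrite_input, method, keepdims, weights)
    return _ureduce(a,
                    func=_quantile_ureduce_func,
    ...<5 lines>...
                    overwrite_input=overwrite_input,
                    method=method)
    r = func(a, **kwargs)
    result = _quantile(arr,
                       quantiles=q,
    ...<2 lines>...
                       out=out,
                       weights=wgt)
    slices_having_nans = np.isnan(arr[-1, ...])
                                  ~~~^^^^^^^^^
IndexError: index -1 is out of bounds for axis 0 with size 0
```

View pics/s9.png

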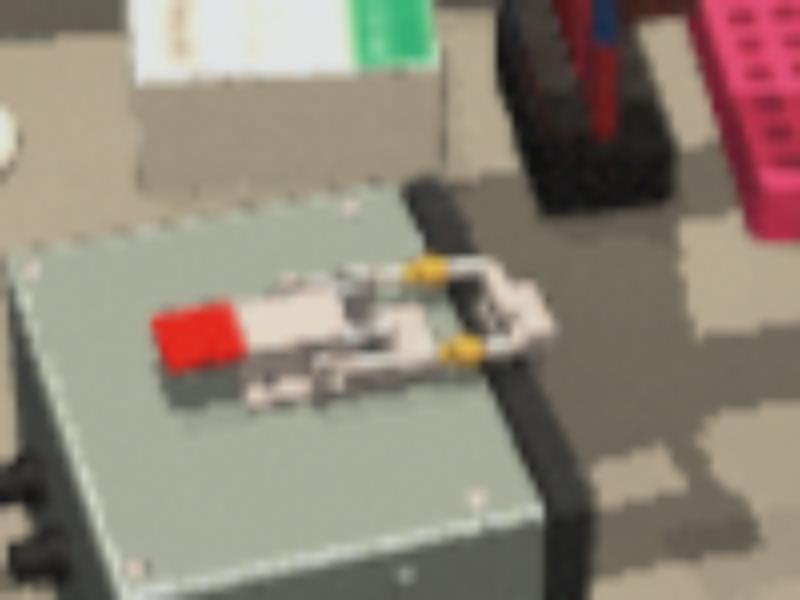

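The lever is flat with its grip at crop (200, 335), the loop runs over the door edge into the keeper at (520, 310), and the door is flush. Handing in.

```bash
python3 -c "
from h import *
st(); print(ctrl.close_job())"
```

```text
{'t': 23.317, 'qpos': [-0.021, 0.228, 1.902, 0.0, 1.012, -1.775], 'ee_pos': [497.306, 1.756, 236.329], 'orientation': [-0.144, 1.566, 0.145], 'ft_force': [0.184, 0.354, -0.6], 'width': 0.243}
the job is handed in; nothing more can be done
None
```

The housing is latched: I handed the job in at t = 23.3 s with the door drawn home, the loop in the keeper and the lever down flat. No verdict is reported, so what follows is from my own checks.

- **Door:** I swung it up until the felt force rose from about 2 N of friction to about 5–6 N at the seal. The peak wrist force I read was about 6 N, against the 15 N limit.
- **Loop:** I lowered the bar onto the keeper's ledge about 8 mm forward of the seat, then slid it back to the tongue. The bar centre measured within about 1 mm of the seat before I let go. The highest readings were about 17 N vertical and 19 N in all; the limit is 25 N.
- **Lever:** It went past centre on its own during the press. I then pressed it onto its stop with about 7 N.

**Last checks:**
- The red grip's top is at about 137.5 mm, which fits a flat lever (137 mm).
- The keeper's front edge moved back about 3.5 mm, which fits the door being drawn home.
- The arm was clear of everything, with forces near zero.

**What disagreed or was not checked:**
- The housing's x position measured this way is uncertain by about 2 mm, so the final door angle is inferred, not measured directly.
- The fingers crept off the brass adjusters onto the wire sides while leading the loop, so I re-measured and corrected before hooking.
- The last wrist-camera bar measurement returned no points because the lip hides the bar, so the final seating rests on the last side picture.
- I did not re-measure the other things on the bench; the arm stayed clear of them.

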